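# Weigh out the spent ink cartridges and clamp one for drilling

## Task

The black ink cartridges on the desk look alike, but some are full and some are spent, and only their weight in the hand tells which. Lay every full one in the green stock tray and the spent ones in the orange refill tray, side by side and not stacked, except one spent one (any): open the vise, set that one on its bed, mid-way along the jaws with its long sides along them, and crank the handle clockwise until the jaw holds it firmly (but is not crushing its plastic shell), ready for its filling hole to be drilled. Leave the other things on the desk alone.

Things in the scene. Friction and masses are not known exactly. Their poses are not given: they have to be found in the camera images.
- cart1: black ink cartridge with white side labels, full or spent (look and size tell nothing): 120 long (its x) x 44 wide (its y) x 56 high (its z) mm, origin at its centre; starts standing on its 120 x 44 side; a full one weighs about 0.34 kg, a spent one about 0.09 kg, each within 10 percent; may be absent
- cart2: black ink cartridge with white side labels, full or spent (look and size tell nothing): 120 long (its x) x 44 wide (its y) x 56 high (its z) mm, origin at its centre; starts standing on its 120 x 44 side; a full one weighs about 0.34 kg, a spent one about 0.09 kg, each within 10 percent; may be absent
- cart3: black ink cartridge with white side labels, full or spent (look and size tell nothing): 120 long (its x) x 44 wide (its y) x 56 high (its z) mm, origin at its centre; starts standing on its 120 x 44 side; a full one weighs about 0.34 kg, a spent one about 0.09 kg, each within 10 percent; may be absent
- cart4: black ink cartridge with white side labels, full or spent (look and size tell nothing): 120 long (its x) x 44 wide (its y) x 56 high (its z) mm, origin at its centre; starts standing on its 120 x 44 side; a full one weighs about 0.34 kg, a spent one about 0.09 kg, each within 10 percent; may be absent
- cart5: black ink cartridge with white side labels, full or spent (look and size tell nothing): 120 long (its x) x 44 wide (its y) x 56 high (its z) mm, origin at its centre; starts standing on its 120 x 44 side; a full one weighs about 0.34 kg, a spent one about 0.09 kg, each within 10 percent; may be absent
- stock_tray: green stock tray, open-topped, fixed, 145 (x) x 190 (y) mm outside, walls 5 mm thick and 45 mm high; origin at the centre of its underside, on the desk, inner floor 5 mm above it; room for two cartridges side by side, long sides along its x, at y = -40 and +40 mm
- refill_tray: orange refill tray, open-topped, fixed, 145 (x) x 190 (y) mm outside, walls 5 mm thick and 45 mm high; origin at the centre of its underside, on the desk, inner floor 5 mm above it; room for two cartridges side by side, long sides along its x, at y = -40 and +40 mm
- vise: blue machine vise bolted to a plywood board (205 x 170 x 30 mm), fixed; origin under the board's centre, z up; its screw runs along its x axis, crank at the -x end (towards the robot), fixed jaw at the +x end; the base is 100 mm wide and its flat bed is 95 mm above the desk, both jaws are 100 mm wide and stand 30 mm above the bed
- vise_bed (a point): point on the vise bed at the foot of the fixed jaw's face, mid-width, 95 mm above the desk, with the vise's axes: the workpiece lies on its -x side, against or near this face, long side along y
- vise_jaw (a joint): how far the moving jaw stands open, m: the gap between the faces of the two jaws, pad unpressed, is 0.034 plus this value (at most 0.078); the vise starts nearly shut, at 0 to 0.010
- vise_crank (a joint): turn of the crank, rad: anticlockwise as seen from the crank's end makes it grow and opens the jaw 10 mm a turn (vise_jaw = 0.01 x turn / 2 pi at all times); clockwise closes; at 0 the grip is straight above the screw, at pi/2 on the vise's +y side; turning takes about 4 N at the grip; it stays where it is left
- jaw_face (a point): centre of the face of the moving jaw's black rubber pad, 16 mm above the bed. The pad gives 1 mm for each 25 N: once it bears on a part, each further radian clockwise adds about 40 N of pressure, and 1.5 N at the grip; a firm hold is 30 to 100 N, and over 150 N crushes a cartridge
- crank_grip (a point): middle of the crank's red grip: a freely spinning sleeve, 18 mm thick and 48 mm long, parallel to the screw, 42 mm off the screw axis
- crank_axis (a point): point on the screw axis, 75 mm above the desk, level with the middle of the grip (the centre of the circle the grip runs on); 34 mm nearer the vise is the crank's arm, and 60 mm nearer the front of its base
- tape_dispenser: grey desk tape dispenser with a weighted base, 130 (x) x 56 (y) x 76 mm, among the cartridges; origin at its underside; leave it alone
- screwdriver: screwdriver, 170 mm, lying right of the vise, origin within it; leave it alone
- syringe: plastic refill syringe, 170 mm, lying at the back; origin at its underside; leave it alone
- calculator: green pocket calculator, 110 x 75 x 14 mm, at the back; origin at its underside; leave it alone
- ink_bottle: sealed glass ink bottle, 50 mm thick, 85 mm tall, standing at the back; origin at its underside; leave it alone
- carton: cardboard carton, 50 x 135 x 70 mm, at the left; origin at its underside; leave it alone
- eraser: white eraser, 55 mm, between cartridges and trays; origin at its underside; leave it alone
Things that resemble listed ones, but are neither listed nor needed, are in the scene too. What is shaped like the cart5 but blue or red is not meant. What is shaped like the stock_tray but blue or white is not meant.

How it is judged:
By the outcome, as a careful person would: the job done as asked, in the order asked, and still so for the second after the job is handed in, with the robot touching nothing.
Of cart1, cart2, cart3, cart4, cart5 only 3 to 5 are there at a start; the rules pass over those that are not, and their reading is None.
At some moment in a run one of cart1, cart2, cart3, cart4, cart5 may be knocked a few centimetres aside while the robot is not near it.
Once in a run the grip may slacken for a moment while it holds something.
It also fails if it takes over 210 s, if anything falls off the work surface, if the arm or the gripper's body presses on something with over 40 N, if the wrist force passes 120 N, or if a joint passes its speed limit or range.

## Robot

A 6-joint arm with a two-finger parallel gripper is mounted at the origin on the work surface. World frame = base frame: x ahead of the robot, y to its left, z up, the work surface at z = 0. Lengths are in m, angles in rad, forces in N, time in s.
With the tool pointing down it reaches from about 0.15 to 0.775 m from the base axis. Payload 6.1 kg.
Tool frame: the origin (TCP) lies midway between the tips of the shut fingers; the grasp point (between the pads) lies 19 mm behind it; z points along the fingers, y is the line along which they close (so a half turn about z gives the same grasp; the last joint's range is limited). The gripper opens to 85 mm and grips with 20 to 120 N. Pads are 22 mm wide; open, the fingers measure 114 mm over their backs; the gripper's body (76 mm by 85 mm) begins 54 mm behind the grasp point. The pads swing forward as they close: fully open they stand 13 mm farther back than shut.
Start: joints at [0, 0.126, -0.04, 1.405, 0, 1.571], TCP at [0.525, -0, 0.231] pointing down, gripper open.
Joint ranges: [-2.72, 2.72], [-0.95, 1.95], [-1.27, 1.35], [-1.78, 2.02], [-1.46, 1.47], [-3.14, 3.14]. Speed limits (rad/s): [2.39, 2.39, 3.01, 3.14, 3.14, 3.14].

## Interface

Orientations are given as a unit quaternion [w, x, y, z].
In Python, from workcell import robot gives the robot as it stands.
- The arm moves only by the shell command python3 -m inch 'ROWS' [FORCE]. ROWS is JSON, a list of rows, each a list of 5 numbers: the shift along the tool's x, y, z scaled (see below), then the turn about the tool's z scaled (see below), then the opening, from 0 (shut) to 1 (fully open). In form: [[tx, ty, tz, twist, gripper], ...]. A call has 1 to 20 rows; each row is the pose to reach, as a shift and turn from the pose commanded when the call began, along the tool's axes at that moment; what a row does not reach only later rows make up. The controller multiplies each number of a shift by 80 mm and each number of a turn by pi/2 rad. A row lasts 1/10 s, in which the tool goes at most 50 mm and 8.59 degrees, less where a joint would pass 70% of its speed; a pose out of reach is approached as far as the arm can. A call with a number of a shift or a turn outside -1 to 1 is refused whole. A call with a gripper value outside its range is refused whole. The fingers move at their own pace and stop on an object; FORCE is the grip in N (left out, the last holds). Time passes only in rows, so rows that repeat a pose let the fingers close. It gives the time, the measured TCP pose, the force, the opening and the grip force at its end, in the units of the state.
- robot.sense(): the state, without advancing time (a new reading comes with each control period).
- robot.read_camera(name): name is "scene" or "side" or "wrist"; returns a dict with "img" (420x560x3 uint8, red, green, blue), "intrinsics" (3x3 intrinsics, pixels), "cam_to_world" (4x4, takes a point from camera to world coordinates). Camera axes: x right, y down, z forward; pixel columns grow to the right and rows downward; lengths in m; the calibration is good to about 2 mm. The wrist camera is an equidistant fisheye: a pixel r from the principal point sees the ray r / f radians off the axis. A picture is of the moment at which its call begins. There is no depth.
- robot.close_job(): hands the job in; it is judged then, once.
Trained networks look in a picture, given as the dict that the camera call returned (one of the last four; its "shot" number tells which), for a name from the list of things; names that differ only in an ending like _2 or _b are one class to them, and where a whole thing is asked for, a point or a joint stands for the part that bears it (a point fixed in the world has none). Each returns a list of dicts, best first, with "score" (0 to 1); they miss things now and then, are a little off and sometimes report something else, mostly with a low value. They report only what shows in the picture. A call takes as long as a camera call. They do not tell look-alikes from the thing itself.
- robot.spot_in(picture, query): "position" ([column, row] as shares, 0 to 1, of the picture: columns of its width, rows of its height, amid what is visible of it).
- robot.cut_out(picture, query): "pixels" (420x560 bool, what is visible of it) and "position" ([column, row] as shares, 0 to 1, of the picture: columns of its width, rows of its height, amid what is visible of it).
The state is a dict: "clock": time; "qpos": joint angles; "joint_velocities": joint speeds; "effort": joint torques, N m; "eef_pos": TCP position; "tcp_rot": TCP orientation; "wrist_force": force on the tool from outside, world axes, zero at the start; "wrist_torque": the same for the moment, N m; "grip_width": opening from 0.0 (shut) to 1.0 (fully open); "grip_force": force on a finger pad.
Only numpy, scipy, OpenCV 4.12 (cv2) and the standard library are available. Lean on these libraries where they do the work, as an engineer would, in place of code of your own. Each camera call takes 0.05 s, during which the arm holds its last target. There are 200 camera calls.

## Working session

There is one attempt and no reset: what is moved stays moved. The work goes in short steps, Python scripts to look and compute and a shell command to move; the robot and the scene stay as the last step left them, time stands still between calls to the robot, and variables do not carry over. Pictures are saved under pics/ and viewed, at most 14 in all, crops included, and the job is handed in when it is done.

```bash
ls; mkdir -p pics; cat > h.py <<'E'
import numpy as np, cv2
from workcell import robot
def save(p,n,crop=None,scale=1):
    im=p["img"][:,:,::-1]
    if crop: c0,r0,c1,r1=crop; im=im[r0:r1,c0:c1]
    if scale!=1: im=cv2.resize(im,None,fx=scale,fy=scale,interpolation=cv2.INTER_CUBIC)
    cv2.imwrite("pics/"+n,im)
def ray(p,uv):
    K=np.array(p["intrinsics"]);T=np.array(p["cam_to_world"])
    x=(uv[0]-K[0,2])/K[0,0];y=(uv[1]-K[1,2])/K[1,1]
    if p.get("fish"):
        r=np.hypot(x,y);d=np.array([x/r*np.sin(r),y/r*np.sin(r),np.cos(r)]) if r>1e-9 else np.array([0,0,1.])
    else: d=np.array([x,y,1.])
    return T[:3,3],T[:3,:3]@d
def at(p,uv,z):
    o,d=ray(p,uv);return o+d*(z-o[2])/d[2]
def proj(p,X):
    K=np.array(p["intrinsics"]);T=np.array(p["cam_to_world"])
    c=T[:3,:3].T@(np.array(X)-T[:3,3])
    if p.get("fish"):
        r=np.hypot(c[0],c[1]);th=np.arctan2(r,c[2]);q=c[:2]/max(r,1e-9)*th
    else: q=c[:2]/c[2]
    return np.array([K[0,0]*q[0]+K[0,2],K[1,1]*q[1]+K[1,2]])
def cam(n):
    p=robot.read_camera(n);p["fish"]=(n=="wrist");return p
E
python3 - <<'E'
from h import *
for n in ["scene","side","wrist"]:
    p=cam(n);save(p,n+"0.png",scale=1.4 if n!="wrist" else 1)
    print(n,np.round(p["intrinsics"],1).tolist(),np.round(p["cam_to_world"],3).tolist())
    for q in ["cart1","stock_tray","refill_tray","vise","crank_grip","tape_dispenser"]:
        print(q,[(round(d["score"],2),np.round(np.array(d["position"])*[560,420]).tolist(),np.round(at(p,np.array(d["position"])*[560,420],0.028)[:2],3).tolist()) for d in robot.spot_in(p,q)])
print(robot.sense())
E
```

```text
pics
scene [[543.9, 0.0, 281.0], [0.0, 543.9, 209.0], [0.0, 0.0, 1.0]] [[0.629, 0.555, -0.544, 1.371], [0.777, -0.445, 0.445, -0.642], [0.005, -0.703, -0.711, 1.26], [0.0, 0.0, 0.0, 1.0]]
cart1 [(0.93, [269.0, 233.0], [0.485, 0.035]), (0.91, [255.0, 197.0], [0.332, 0.098]), (0.9, [188.0, 235.0], [0.339, -0.161]), (0.81, [270.0, 282.0], [0.633, -0.078]), (0.72, [238.0, 251.0], [0.485, -0.081]), (0.67, [333.0, 247.0], [0.65, 0.152])]
stock_tray [(0.82, [331.0, 179.0], [0.424, 0.351]), (0.65, [376.0, 133.0], [0.339, 0.654]), (0.62, [288.0, 147.0], [0.199, 0.346]), (0.51, [294.0, 330.0], [0.795, -0.123]), (0.48, [161.0, 278.0], [0.429, -0.309])]
refill_tray [(0.55, [359.0, 219.0], [0.615, 0.292])]
vise [(0.85, [190.0, 317.0], [0.592, -0.314])]
crank_grip [(0.79, [161.0, 277.0], [0.428, -0.307]), (0.49, [268.0, 233.0], [0.483, 0.033])]
tape_dispenser []
side [[463.5, 0.0, 286.5], [0.0, 463.5, 216.7], [0.0, 0.0, 1.0]] [[0.927, 0.258, -0.271, 0.929], [0.374, -0.596, 0.71, -1.126], [0.021, -0.76, -0.649, 1.188], [0.0, 0.0, 0.0, 1.0]]
cart1 [(0.95, [337.0, 224.0], [0.639, 0.177]), (0.87, [315
[... 1296 characters left out ...]
,  1.25822192e-01, -3.96068313e-02,  1.40541428e+00,
       -2.21105598e-05,  1.57084041e+00]), 'joint_velocities': array([ 9.16940490e-04, -1.25639874e-04,  2.38222828e-04, -7.47119698e-05,
        3.32050715e-04, -5.76031544e-04]), 'effort': array([-4.99775240e-05, -4.35716343e+01,  3.53095329e+01,  1.49301057e-03,
        2.81870024e-05, -4.75571778e-05]), 'eef_pos': array([ 5.24976648e-01, -1.33736918e-05,  2.31279746e-01]), 'tcp_rot': array([-8.79048133e-06,  7.07126972e-01,  7.07086589e-01, -2.44255238e-05]), 'wrist_force': array([-0.02662631, -0.89596061,  0.40385694]), 'wrist_torque': array([-0.00402676,  0.00080899,  0.02782371]), 'grip_force': 0.0, 'grip_width': 1.0027392042733214}
```

View pics/scene0.png

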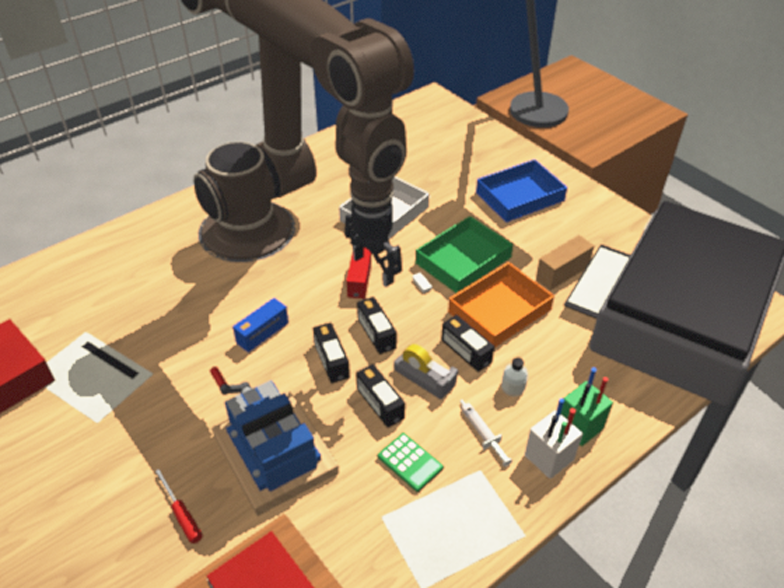

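View pics/side0.png

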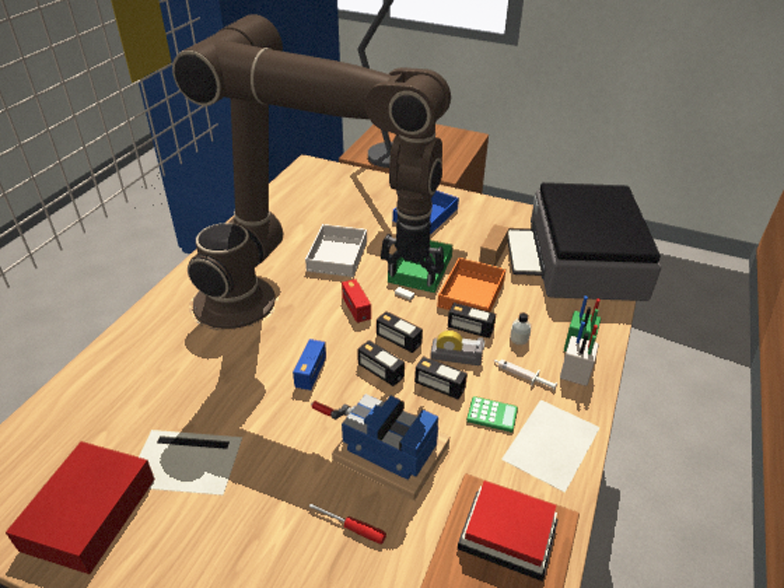

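View pics/wrist0.png

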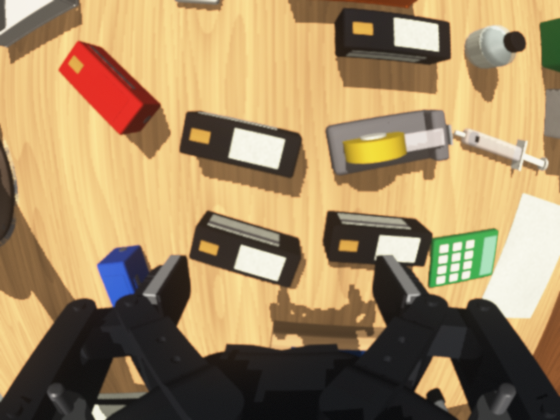

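The scene view (1.4x) shows four black cartridges, at about (332,350), (376,323), (380,393) and (467,341). The box-shaped look-alikes are red (360,272) and blue (261,323), so they're not meant. The listed trays are green (465,253) and orange (500,303), not white (400,205) or blue (520,190). The vise is at (270,440) with its red grip at (217,378). Next I'll fit poses from the masks and make one enlarged crop of the vise.

```bash
cat >> h.py <<'E'
from scipy.optimize import minimize
CART=(0.120,0.044,0.056,0.0);TRAY=(0.145,0.190,0.045,0.0)
def corners(x,y,a,b):
    L,W,H,z0=b;c,s=np.cos(a),np.sin(a)
    return [[x+c*i*L/2-s*j*W/2,y+s*i*L/2+c*j*W/2,z] for i in(-1,1) for j in(-1,1) for z in(z0,z0+H)]
def sil(p,v,b):
    h=cv2.convexHull(np.array([proj(p,X) for X in corners(*v,b)],np.float32))
    m=np.zeros((420,560),np.uint8);cv2.fillPoly(m,[np.round(h*16).astype(np.int32)],255,lineType=cv2.LINE_AA,shift=4);return m/255.
def fit(obs,v0,b,tries=(0,)):
    def cost(v):
        t=0
        for p,m in obs:
            s=sil(p,v,b);t+=1-np.minimum(s,m).sum()/max(np.maximum(s,m).sum(),1)
        return t/len(obs)
    best=None
    for da in tries:
        x0=np.array([v0[0],v0[1],v0[2]+da])
        r=minimize(cost,x0,method="Nelder-Mead",options=dict(initial_simplex=[x0,x0+[.015,0,0],x0+[0,.015,0],x0+[0,0,.3]],xatol=2e-4,fatol=1e-4))
        if best is None or r.fun<best.fun: best=r
    return best.x,best.fun
def carts(pics,q="cart1",b=CART,z=0.028,tol=0.06,tries=(-.4,.4),minsc=.4,only=None):
    """clusters masks of views by ground position, fits boxes"""
    det=[]
    for p in pics:
        for d in robot.cut_out(p,q):
            if d["score"]<minsc: continue
            g=at(p,np.array(d["position"])*[560,420],z)[:2]
            col=np.median(p["img"][d["pixels"]],axis=0)
            sat=col.max()-col.min()
            if q.startswith("cart") and sat>60: continue
            det.append((p,d["pixels"].astype(float),g,d["score"],col))
    groups=[]
    for d in det:
        for G in groups:
            if np.linalg.norm(np.mean([e[2] for e in G],0)-d[2])<tol and not any(e[0] is d[0] for e in G): G.append(d);break
        else: groups.append([d])
    out=[]
    for G in groups:
        g=np.mean([e[2] for e in G],0)
        v,f=fit([(e[0],e[1]) for e in G],[*g,0],b,tries)
        out.append((v,f,len(G),G[0][4]))
    return out
E
python3 - <<'E'
from h import *
P=[cam("scene"),cam("side"),cam("wrist")]
for v,f,n,c in carts(P): print("cart",np.round(v,3),round(f,2),n,c)
for q in ["stock_tray","refill_tray"]:
    for v,f,n,c in carts(P[:2],q,TRAY,.02,tol=.09,tries=(0,)): print(q,np.round(v,3),round(f,2),n,c)
a=cv2.resize(P[0]["img"][250:380,130:250],(480,520),interpolation=cv2.INTER_CUBIC)
b=cv2.resize(P[1]["img"][260:360,215:330],(320,278),interpolation=cv2.INTER_CUBIC)
c=np.zeros((520,800,3),np.uint8);c[:,:480]=a;c[:278,480:]=b
cv2.imwrite("pics/vise1.png",c[:,:,::-1])
E
```

```text
cart [ 0.637 -0.073 -0.119] 0.13 3 [88. 79. 64.]
cart [ 0.325 -0.157  1.715] 0.1 1 [ 51.  79. 101.]
cart [ 0.645  0.157 -0.048] 0.12 3 [86. 77. 67.]
cart [ 0.482  0.038 -0.277] 0.12 2 [82. 74. 63.]
cart [ 0.482 -0.085 -0.33 ] 0.13 3 [72.  65.5 58. ]
stock_tray [0.429 0.35  0.04 ] 0.33 2 [40. 96. 54.]
stock_tray [0.165 0.314 0.195] 0.37 2 [131. 124. 115.]
stock_tray [ 0.338  0.636 -0.171] 0.34 2 [ 35.  60. 106.]
refill_tray [0.601 0.303 0.064] 0.13 2 [173.  95.  44.]
```

View pics/vise1.png

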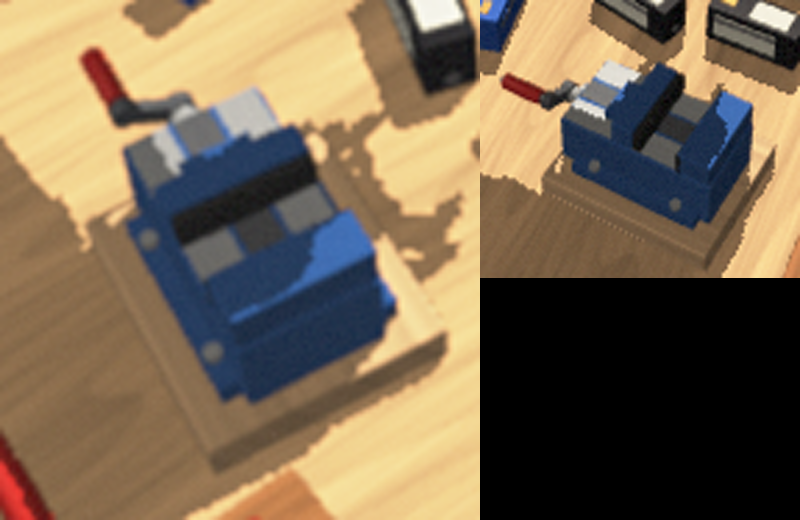

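The vise crop shows the grip on the vise's +y side, slightly above level, pointing at the robot. The board's top corners in the scene crop are at (90,220), (213,457) and (445,335). I'll move the wrist camera over the vise.

```bash
for i in 1 2 3 4; do python3 -m inch '[[-0.5,0,0,0,1],[-1,0,0,0,1],[-1,0,0,0,1]]' | tail -1; done; python3 -m inch '[[-0.5,0,0,0,1],[-0.75,0,0,0,1],[-0.75,0,0,0,1],[-0.75,0,0,0,1]]'
python3 - <<'E'
from h import *
P=cam("scene");S=cam("side");w=cam("wrist")
for p,l in((P,[(152.5,305),(183.2,364.2),(241.2,333.8)]),(S,[(238.4,325.8),(296.7,353.5),(321.1,314)])):
    print([np.round(at(p,u,.03)[:2],3).tolist() for u in l])
o1,d1=ray(P,(156.7,270.5));o2,d2=ray(S,(230.5,291))
A=np.stack([d1,-d2],1);t=np.linalg.lstsq(A,o2-o1,rcond=None)[0];print("grip",o1+t[0]*d1,o2+t[1]*d2)
save(w,"wv.png",scale=1.4);print(np.round(w["cam_to_world"],3).tolist())
for q in["crank_grip","jaw_face","vise"]:print(q,[(round(d["score"],2),np.round(np.array(d["position"])*[560,420])) for d in robot.spot_in(w,q)])
for v,f,n,c in carts([P,S],"stock_tray",TRAY,.02,tol=.09,tries=(0,)): print(np.round(v,3),round(f,2),n,c)
E
```

```text
grip_force: 0.0
grip_force: 0.0
grip_force: 0.0
grip_force: 0.0
clock: 3.15
eef_pos: [0.5253, -0.3787, 0.2311]
tcp_rot: [-0.001, 0.707, 0.707, 0.0]
wrist_force: [0.7, -0.1, 0.0]
grip_width: 1.004
grip_force: 0.0
[[0.497, -0.373], [0.699, -0.402], [0.719, -0.239]]
[[0.501, -0.385], [0.697, -0.406], [0.717, -0.247]]
grip [ 0.44728514 -0.32104621  0.08977874] [ 0.44497501 -0.31930534  0.09207986]
[[1.0, 0.002, 0.001, 0.526], [0.002, -0.96, -0.28, -0.307], [-0.0, 0.28, -0.96, 0.374], [0.0, 0.0, 0.0, 1.0]]
crank_grip [(0.58, array([223., 127.]))]
jaw_face [(0.95, array([380., 109.]))]
vise [(0.72, array([352., 117.])), (0.37, array([382., 110.]))]
[0.425 0.349 0.083] 0.08 2 [40. 96. 54.]
[0.173 0.307 0.248] 0.05 1 [150. 141. 128.]
[ 0.335  0.635 -0.154] 0.07 2 [ 34.  59. 106.]
[0.222 0.396 0.428] 0.92 1 [124.  116.  107.5]
```

View pics/wv.png

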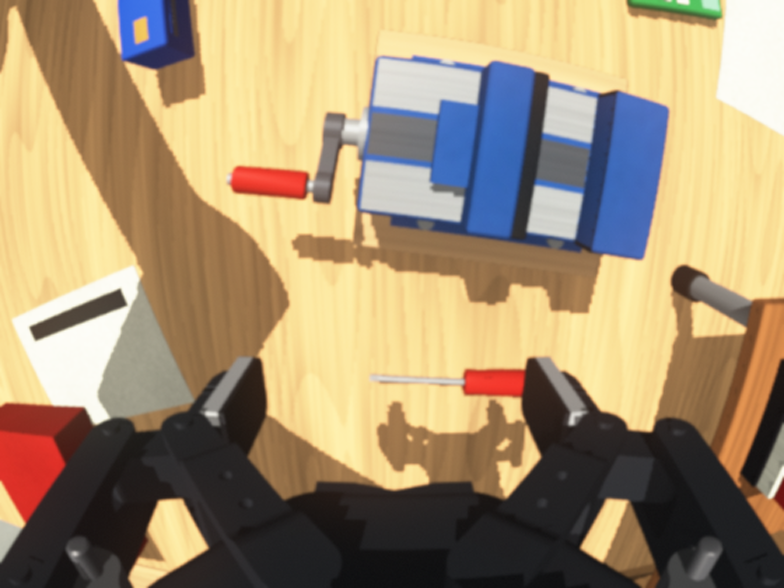

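The wrist view (1.4x) shows the grip at (268,181), on the vise's -y side and above level, so the crank is near 5.1 rad. It also shows the jaw edges: fixed face from (612,92) to (590,245), pad face from (548,75) to (528,240).

```bash
python3 - <<'E'
from h import *
w=cam("wrist");f=lambda u,z:at(w,np.array(u)/1.4,z)
F=[f(u,.125) for u in[(612,92),(668,108),(640,258),(590,245)]]
M=[f(u,.125) for u in[(490,63),(548,75),(528,240),(468,232)]]
B=[f(u,.095) for u in[(378,57),(360,208)]]
for n,L in(("fixed",F),("mov",M),("base",B)):print(n,[np.round(x[:2],4).tolist() for x in L])
dd=lambda a,b:(round(float(np.linalg.norm(a-b)),4),round(float(np.arctan2(*(a-b)[1::-1])),3))
print("face",dd(F[0],F[3]),"pad",dd(M[1],M[2]),"base",dd(B[0],B[1]),"back",dd(F[1],F[2]),dd(M[0],M[3]))
for z in(.085,.091,.097):
    print("grip",z,[np.round(f(u,z)[:2],4).tolist() for u in[(230,178),(306,184)]])
# snap: ray intersection with wrist grip centre and scene/side
s,S=cam("scene"),cam("side")
obs=[(w,np.array((268,181))/1.4),(s,(156.7,270.5)),(S,(230.5,291))]
A=np.zeros((3,3));b=np.zeros(3)
for p,u in obs:
    o,d=ray(p,u);d=d/np.linalg.norm(d);Q=np.eye(3)-np.outer(d,d);A+=Q;b+=Q@o
print("grip tri",np.linalg.solve(A,b))
for q in ["crank_grip"]:
  for p in (s,S,w):
    print([(round(d["score"],2),np.round(np.array(d["position"])*[560,420],1)) for d in robot.spot_in(p,q)])
E
```

```text
fixed [[0.6523, -0.2651], [0.6928, -0.2693], [0.6792, -0.3641], [0.6425, -0.3569]]
mov [[0.5782, -0.2557], [0.6117, -0.2598], [0.6027, -0.3548], [0.5674, -0.3508]]
base [[0.5163, -0.2476], [0.5051, -0.3412]]
face (0.0923, 1.465) pad (0.0955, 1.477) base (0.0943, 1.452) back (0.0958, 1.428) (0.0957, 1.458)
grip 0.085 [[0.4183, -0.3204], [0.4699, -0.3264]]
grip 0.091 [[0.4205, -0.3202], [0.471, -0.326]]
grip 0.097 [[0.4227, -0.3199], [0.4722, -0.3256]]
grip tri [ 0.44754466 -0.32207751  0.09369308]
[(0.75, array([305.5, 263. ])), (0.56, array([161.6, 279.5])), (0.35, array([188.3, 318.3]))]
[(0.48, array([235.6, 292.9]))]
[(0.8, array([221.1, 123.1]))]
```

```bash
python3 -c "
from h import *;print(np.round(robot.sense()['qpos'],3))"; python3 -m inch '[[0.35,-0.56,0,-0.5,1],[0.35,-0.56,0,-0.927,1],[0.35,-0.56,0,-0.927,1],[0.35,-0.56,0,-0.927,1],[0.35,-0.56,0,-0.927,1],[0.35,-0.56,0,-0.927,1],[0.35,-0.56,0,-0.927,1],[0.35,-0.56,0,-0.927,1],[0.35,-0.56,0,-0.927,1],[0.35,-0.56,0,-0.927,1],[0.35,-0.56,0,-0.927,1],[0.35,-0.56,0,-0.927,1],[0.35,-0.56,0,-0.927,1]]'; cat >> h.py <<'E'
from scipy.spatial.transform import Rotation as Ro
YAW=-0.115
U=np.array([np.cos(YAW),np.sin(YAW)]);V=np.array([-U[1],U[0]])
def uv(u,v): return u*U+v*V
def go(x,y,z,ang=None):
    """units for a shift to world xyz; ang: wanted direction of tool y, mod pi"""
    s=robot.sense();q=s["tcp_rot"];R=Ro.from_quat([q[1],q[2],q[3],q[0]]).as_matrix()
    d=R.T@(np.array([x,y,z])-s["eef_pos"])/.08
    t=""
    if ang is not None:
        a=np.arctan2(R[1,1],R[0,1]);e=-(ang-a);e=(e+np.pi/2)%np.pi-np.pi/2
        t=(round(e/(np.pi/2),3),"alt",round((e-np.sign(e)*np.pi)/(np.pi/2),3))
    print("shift",np.round(d,3),"twist",t,"q",np.round(s["qpos"],2),"pos",np.round(s["eef_pos"],4),"clk",s["clock"])
E
python3 -c "
from h import *
go(*uv(.469,-.271),.0785,np.pi/2+YAW)
w=cam('wrist');print([(round(d['score'],2),np.round(np.array(d['position'])*[560,420],1)) for d in robot.spot_in(w,'crank_grip')]);save(w,'g1.png')"
```

```text
[-0.627  0.368  0.271  1.474  0.     0.944]
clock: 5.15
eef_pos: [0.4802, -0.352, 0.2313]
tcp_rot: [0.0, 0.058, 0.998, 0.0]
wrist_force: [-0.4, 0.1, 0.4]
grip_width: 1.001
grip_force: 0.0
shift [0.605 0.294 1.91 ] twist (np.float64(-0.001), 'alt', np.float64(1.999)) q [-0.63  0.26  0.13  1.44  0.   -0.52] pos [ 0.4802 -0.352   0.2313] clk 5.15
[(0.68, array([314.9, 176. ]))]
```

View pics/g1.png

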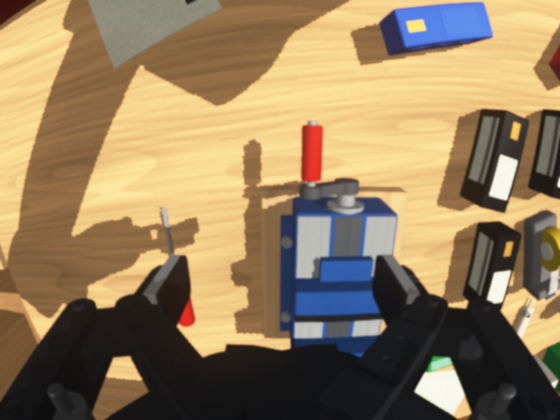

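The new view confirms the vise yaw: the grip spans (313,123) to (312,180) and hangs straight. I'll check the grip centre from here before descending.

```bash
python3 - <<'E'
from h import *
w=cam("wrist")
for z in(.090,.094,.098):
    for px in((313,123),(312,180),(351,200)):
        g=at(w,px,z if px[0]<330 else .085)[:2];print(z,px,"uv",np.round([g@U,g@V],4))
print(w["cam_to_world"][:3,3])
E
python3 -m inch '[[0.3,0.29,0.4,0,1],[0.605,0.294,0.8,0,1],[0.605,0.294,0.8,0,1],[0.605,0.294,0.8,0,1],[0.605,0.294,0.8,0,1]]'; python3 -c "
from h import *
go(*uv(.469,-.271),.0785,np.pi/2+YAW)"
```

```text
0.09 (313, 123) uv [ 0.4576 -0.2671]
0.09 (312, 180) uv [ 0.5084 -0.2671]
0.09 (351, 200) uv [ 0.5284 -0.2293]
0.094 (313, 123) uv [ 0.4574 -0.2675]
0.094 (312, 180) uv [ 0.5075 -0.2675]
0.094 (351, 200) uv [ 0.5284 -0.2293]
0.098 (313, 123) uv [ 0.4573 -0.2679]
0.098 (312, 180) uv [ 0.5067 -0.2679]
0.098 (351, 200) uv [ 0.5284 -0.2293]
[ 0.40996712 -0.34400738  0.37374047]
clock: 5.8
eef_pos: [0.4363, -0.3241, 0.1691]
tcp_rot: [0.002, 0.057, 0.998, -0.001]
wrist_force: [0.4, -0.3, 0.4]
grip_width: 0.998
grip_force: 0.0
shift [0.024 0.014 1.133] twist (np.float64(0.0), 'alt', np.float64(-2.0)) q [-0.64  0.16 -0.13  1.27  0.   -0.52] pos [ 0.4363 -0.3241  0.1691] clk 5.8
```

```bash
python3 -m inch '[[0.02,0.014,0.3,0,1],[0.024,0.014,0.6,0,1],[0.024,0.014,0.6,0,1]]' | grep -E "force"; python3 -m inch '[[0,0,0.3,0,1],[0,0,0.533,0,1],[0,0,0.533,0,1],[0,0,0.533,0,1]]'|grep -E "pos|force"; python3 -m inch '[[0,0,0.0,0,0.5],[0,0,0.0,0,0],[0,0,0,0,0],[0,0,0,0,0],[0,0,0,0,0],[0,0,0,0,0],[0,0,0,0,0],[0,0,0,0,0]]' 30; cat >> h.py <<'E'
def arc(t0,t1,n,R=42):
    t=np.linspace(t0,t1,n+1)[1:]
    print(";".join("[0,%.3f,%.3f,0,0]"%(R*(np.sin(a)-np.sin(t0))/80,-R*(np.cos(a)-np.cos(t0))/80) for a in t).replace(";",","))
E
python3 -c "
from h import *
s=robot.sense()['eef_pos'];print(s[:2]@U,s[:2]@V,s[2],cam('wrist')['shot'])
arc(5.205,5.805,3);arc(5.805,7.854,8);arc(7.854,7.854+np.pi,12);arc(7.854+np.pi,7.854+2*np.pi,12);arc(14.137,18.85,18)"
```

```text
wrist_force: [-0.5, 0.0, 0.2]
grip_force: 0.0
eef_pos: [0.4341, -0.3225, 0.0784]
wrist_force: [-0.2, 0.3, -0.1]
grip_force: 0.0
clock: 7.3
eef_pos: [0.4331, -0.3212, 0.0766]
tcp_rot: [0.0, 0.057, 0.998, 0.001]
wrist_force: [1.5, 4.1, 1.8]
grip_width: 0.196
grip_force: 29.6
0.46711761542713837 -0.26941369326719666 0.07663710536139653 15
[0,0.059,-0.087,0,0],[0,0.133,-0.161,0,0],[0,0.221,-0.218,0,0]
[0,0.126,-0.046,0,0],[0,0.259,-0.059,0,0],[0,0.392,-0.037,0,0],[0,0.514,0.018,0,0],[0,0.619,0.101,0,0],[0,0.699,0.209,0,0],[0,0.749,0.333,0,0],[0,0.767,0.466,0,0]
[0,-0.018,0.136,0,0],[0,-0.070,0.262,0,0],[0,-0.154,0.371,0,0],[0,-0.263,0.455,0,0],[0,-0.389,0.507,0,0],[0,-0.525,0.525,0,0],[0,-0.661,0.507,0,0],[0,-0.788,0.455,0,0],[0,-0.896,0.371,0,0],[0,-0.980,0.262,0,0],[0,-1.032,0.136,0,0],[0,-1.050,-0.000,0,0]
[0,0.018,-0.136,0,0],[0,0.070,-0.262,0,0],[0,0.154,-0.371,0,0],[0,0.263,-0.455,0,0],[0,0.389,-0.507,0,0],[0,0.525,-0.525,0,0],[0,0.661,-0.507,0,0],[0,0.788,-0.455,0,0],[0,0.896,-0.371,0,0],[0,0.980,-0.262,0,0],[0,1.032,-0.136,0,0],[0,1.050,0.000,0,0]
[0,-0.018,0.136,0,0],[0,-0.070,0.263,0,0],[0,-0.154,0.371,0,0],[0,-0.262,0.455,0,0],[0,-0.389,0.507,0,0],[0,-0.525,0.525,0,0],[0,-0.661,0.507,0,0],[0,-0.788,0.455,0,0],[0,-0.896,0.371,0,0],[0,-0.980,0.263,0,0],[0,-1.032,0.136,0,0],[0,-1.050,-0.000,0,0],[0,-1.032,-0.136,0,0],[0,-0.980,-0.263,0,0],[0,-0.896,-0.371,0,0],[0,-0.787,-0.455,0,0],[0,-0.661,-0.507,0,0],[0,-0.525,-0.525,0,0]
```

```bash
python3 -m inch '[[0,0.06,-0.08,0,0],[0,0.135,-0.15,0,0],[0,0.22,-0.205,0,0],[0,0.22,-0.205,0,0]]'; python3 -m inch '[[0,0.126,-0.046,0,0],[0,0.259,-0.059,0,0],[0,0.259,-0.059,0,0]]'; python3 -c "
from h import *
s=robot.sense()['eef_pos'];print(s[:2]@U,s[:2]@V,s[2])"
```

```text
clock: 7.75
eef_pos: [0.4353, -0.3039, 0.0939]
tcp_rot: [0.0, 0.057, 0.998, -0.0]
wrist_force: [0.1, 0.2, 0.1]
grip_width: 0.193
grip_force: 30.0
clock: 8.05
eef_pos: [0.4378, -0.2834, 0.0987]
tcp_rot: [0.001, 0.057, 0.998, -0.001]
wrist_force: [0.4, 0.5, 2.2]
grip_width: 0.195
grip_force: 30.2
0.46738456749046303 -0.23130233512822299 0.09871755269826865
```

```bash
python3 -m inch '[[0,0.13,0.025,0,0],[0,0.255,0.08,0,0],[0,0.36,0.165,0,0],[0,0.435,0.275,0,0],[0,0.478,0.4,0,0],[0,0.491,0.524,0,0],[0,0.491,0.524,0,0]]'; python3 -c "
from h import *
s=robot.sense();p=s['eef_pos'];print(p[:2]@U,p[:2]@V,p[2],s['wrist_force'][:2]@V)"
```

```text
clock: 8.75
eef_pos: [0.4426, -0.2429, 0.0553]
tcp_rot: [0.001, 0.056, 0.998, 0.002]
wrist_force: [6.0, 4.0, -4.5]
grip_width: 0.197
grip_force: 29.7
0.467564612421157 -0.19049646105028573 0.05529781143242103 4.652701139724941
```

```bash
python3 -m inch '[[0,-0.013,0.136,0,0],[0,-0.06,0.262,0,0],[0,-0.14,0.371,0,0],[0,-0.245,0.455,0,0],[0,-0.37,0.507,0,0],[0,-0.5,0.525,0,0],[0,-0.5,0.525,0,0]]'; python3 -c "
from h import *
s=robot.sense();p=s['eef_pos'];print(p[:2]@U,p[:2]@V,p[2],s['wrist_force'][:2]@V)"
```

```text
clock: 9.45
eef_pos: [0.4376, -0.2864, 0.0145]
tcp_rot: [0.001, 0.058, 0.998, -0.001]
wrist_force: [0.2, 0.3, 8.1]
grip_width: 0.199
grip_force: 30.7
0.46752700500589545 -0.23426964519893642 0.01452501000239119 0.36958521393128424
```

```bash
python3 -m inch '[[0,-0.136,-0.018,0,0],[0,-0.262,-0.07,0,0],[0,-0.371,-0.154,0,0],[0,-0.455,-0.263,0,0],[0,-0.507,-0.389,0,0],[0,-0.525,-0.525,0,0],[0,-0.525,-0.525,0,0]]'; python3 -c "
from h import *
s=robot.sense();p=s['eef_pos'];print(p[:2]@U,p[:2]@V,p[2],s['wrist_force'][:2]@V)"
```

```text
clock: 10.15
eef_pos: [0.4325, -0.3261, 0.056]
tcp_rot: [0.0, 0.057, 0.998, 0.001]
wrist_force: [4.2, 4.4, 3.6]
grip_width: 0.195
grip_force: 30.3
0.4670559420361338 -0.27436499122793456 0.0559883576271985 4.892975058284151
```

```bash
python3 -m inch '[[0,0.022,-0.136,0,0],[0,0.08,-0.262,0,0],[0,0.166,-0.371,0,0],[0,0.278,-0.455,0,0],[0,0.407,-0.507,0,0],[0,0.545,-0.525,0,0]]' |grep wrist_f; python3 -m inch '[[0,0.136,0.018,0,0],[0,0.262,0.07,0,0],[0,0.371,0.154,0,0],[0,0.455,0.263,0,0],[0,0.507,0.389,0,0],[0,0.525,0.525,0,0]]'|grep wrist_f; python3 -m inch '[[0,-0.018,0.136,0,0],[0,-0.07,0.262,0,0],[0,-0.154,0.371,0,0],[0,-0.263,0.455,0,0],[0,-0.389,0.507,0,0],[0,-0.525,0.525,0,0]]'|grep wrist_f;  python3 -m inch '[[0,-0.136,-0.018,0,0],[0,-0.262,-0.07,0,0],[0,-0.371,-0.154,0,0],[0,-0.455,-0.263,0,0],[0,-0.507,-0.389,0,0],[0,-0.525,-0.525,0,0]]'|grep wrist_f; python3 -m inch '[[0,0.018,-0.136,0,0],[0,0.07,-0.262,0,0],[0,0.154,-0.371,0,0],[0,0.263,-0.455,0,0],[0,0.389,-0.507,0,0],[0,0.525,-0.525,0,0],[0,0.525,-0.525,0,0]]';python3 -c "
from h import *
s=robot.sense();p=s['eef_pos'];print(p[:2]@U,p[:2]@V,p[2],s['wrist_force'][:2]@V)
save(cam('wrist'),'g2.png')"
```

```text
wrist_force: [0.9, -5.1, 2.1]
wrist_force: [1.6, -9.1, 3.7]
wrist_force: [1.9, 3.9, 14.8]
wrist_force: [4.1, -6.0, -6.2]
clock: 13.25
eef_pos: [0.4378, -0.2827, 0.0983]
tcp_rot: [0.0, 0.057, 0.998, -0.0]
wrist_force: [-0.4, -1.2, 10.5]
grip_width: 0.195
grip_force: 30.8
0.46730096401900234 -0.23058261911914557 0.098264093606277 -1.2504799832026772
```

View pics/g2.png

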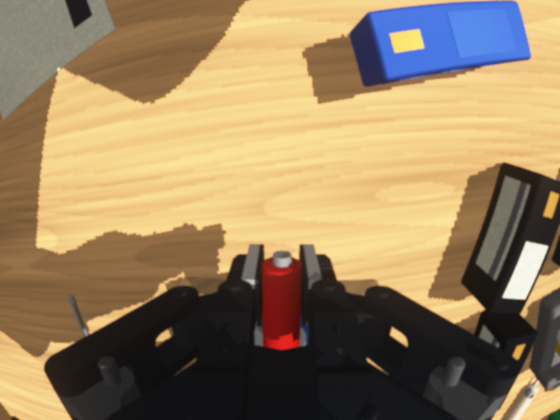

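The grip is held at the top of its circle at (282,300), so the jaw is about 30 mm open (θ ≈ 6π). I'll release it, rise and re-measure the cartridges.

```bash
python3 -m inch '[[0,0,0,0,1],[0,0,0,0,1],[0,0,0,0,1],[0,0,0,0,1],[0,0,0,0,1]]' |grep -E "width|wrist_f"; python3 -m inch '[[0,0,-0.5,0,1],[0,0,-1,0,1],[0,0,-1,0,1],[0,0,-1,0,1]]' | grep eef; python3 -m inch '[[-0.5,0.5,-0.4,0,1],[-0.5,0.9,-0.4,0,1],[-0.5,0.9,-0.4,0,1]]' | grep eef
cat >> h.py <<'E'
def look(names=("scene","side","wrist")):
    P=[cam(n) for n in names];r=carts(P)
    for v,f,n,c in r: print("cart",np.round(v,3),round(f,2),n,c)
    return P,r
E
python3 - <<'E'
from h import *
P,r=look()
b=min(r,key=lambda e:np.hypot(e[0][0]-.482,e[0][1]+.085))[0]
go(b[0],b[1],.030,b[2]+np.pi/2)
go(b[0],b[1],.150,b[2]+np.pi/2)
print(robot.sense()["wrist_force"])
E
```

```text
wrist_force: [0.6, -0.7, 0.5]
grip_width: 0.998
eef_pos: [0.4381, -0.2832, 0.1787]
eef_pos: [0.4868, -0.2127, 0.2095]
cart [ 0.483 -0.084 -0.345] 0.12 3 [72. 66. 57.]
cart [ 0.327 -0.158  1.847] 0.21 1 [46.  60.  95.5]
cart [ 0.643  0.16  -0.04 ] 0.12 3 [83. 72. 64.]
cart [ 0.637 -0.073 -0.115] 0.13 2 [88.  78.5 65. ]
cart [ 0.482  0.038 -0.272] 0.1 3 [81.5 73.  61. ]
cart [ 0.779  0.165 -0.914] 0.52 1 [130. 126. 116.]
shift [0.208 1.638 2.238] twist (np.float64(0.146), 'alt', np.float64(-1.854)) q [-0.42  0.14 -0.07  1.36 -0.   -0.3 ] pos [ 0.4847 -0.2164  0.2089] clk 14.8
shift [0.21  1.639 0.738] twist (np.float64(0.146), 'alt', np.float64(-1.854)) q [-0.42  0.14 -0.07  1.36 -0.   -0.3 ] pos [ 0.4847 -0.2164  0.2089] clk 14.8
[0.37443395 0.28829001 0.31083589]
```

```bash
python3 -m inch '[[0.05,0.5,0,0,1],[0.105,0.82,0,0,1],[0.105,0.82,0,0,1]]' | grep eef; python3 -m inch '[[0.1,0.5,0.4,0.1,1],[0.105,0.818,0.738,0.146,1],[0.105,0.818,0.738,0.146,1],[0.105,0.818,0.738,0.146,1],[0.105,0.818,0.738,0.146,1]]' | grep eef
python3 - <<'E'
from h import *
P,r=look()
b=min(r,key=lambda e:np.hypot(e[0][0]-.482,e[0][1]+.085))[0]
go(b[0],b[1],.030,b[2]+np.pi/2)
E
```

```text
eef_pos: [0.4839, -0.1484, 0.2096]
eef_pos: [0.4844, -0.085, 0.1517]
cart [ 0.483  0.039 -0.287] 0.12 3 [75. 70. 60.]
cart [ 0.483 -0.085 -0.326] 0.1 3 [76.5 69.  58. ]
cart [ 0.325 -0.16   1.789] 0.12 1 [ 51.  74. 100.]
cart [0.646 0.159 0.029] 0.15 3 [87. 75. 66.]
cart [ 0.635 -0.074 -0.115] 0.2 3 [84.  78.5 65. ]
shift [ 0.011 -0.009  1.517] twist (np.float64(-0.012), 'alt', np.float64(1.988)) q [-0.17  0.07 -0.27  1.22 -0.    0.17] pos [ 0.4841 -0.0844  0.1513] clk 15.9
```

```bash
python3 -m inch '[[0.01,-0.01,0.4,0,1],[0.01,-0.01,0.8,0,1],[0.01,-0.01,0.8,0,1]]' | grep wrist_f; python3 -m inch '[[0,0,0.4,0,1],[0,0,0.717,0,1],[0,0,0.717,0,1],[0,0,0.717,0,1]]' | grep -E "eef|wrist_f"; python3 -m inch '[[0,0,0,0,0],[0,0,0,0,0],[0,0,0,0,0],[0,0,0,0,0],[0,0,0,0,0],[0,0,0,0,0],[0,0,0,0,0]]' 50 | grep -E "wi|force";  python3 -m inch '[[0,0,-0.4,0,0],[0,0,-0.8,0,0],[0,0,-0.8,0,0],[0,0,-0.8,0,0],[0,0,-0.8,0,0]]' | grep -E "eef|wi|force"
cat >> h.py <<'E'
def weigh():
    f=[]
    for i in range(5):
        robot.read_camera("scene");f.append(robot.sense()["wrist_force"][2])
    print("fz",np.round(f,2),np.mean(f))
E
python3 - <<'E'
from h import *
weigh()
P=cam("scene")
for q in("stock_tray","refill_tray"):
    for v,f,n,c in carts([P,cam("side")],q,TRAY,.02,tol=.09,tries=(0,)): print(q,np.round(v,3),round(f,2),n,c)
E
```

```text
wrist_force: [-0.2, 0.3, 0.8]
eef_pos: [0.4833, -0.0844, 0.0308]
wrist_force: [1.0, 0.1, -0.2]
wrist_force: [-1.5, 0.1, 5.9]
grip_width: 0.507
grip_force: 51.1
eef_pos: [0.4821, -0.0841, 0.0925]
wrist_force: [-0.1, -0.7, -2.0]
grip_width: 0.507
grip_force: 51.0
fz [-1.08 -0.51 -0.71 -0.31 -0.78] -0.679764124831868
stock_tray [0.165 0.307 0.261] 0.18 2 [150. 142. 130.]
stock_tray [ 0.339  0.637 -0.124] 0.12 2 [ 34.  59. 106.]
stock_tray [0.428 0.35  0.164] 0.15 2 [40. 96. 54.]
refill_tray [0.601 0.302 0.02 ] 0.13 2 [173. 100.  46.]
```

It weighs about 0.93 N, so this one is spent and goes to the vise. I'll lift, turn and carry it there.

```bash
python3 -m inch '[[0,0,-0.5,0,0],[0,0,-1,0,0],[0,0,-1,0.1,0],[0,0,-1,0.2,0],[0,0,-1,0.3,0],[0,0,-1,0.4,0],[0,0,-1,0.5,0],[0,0,-1,0.6,0],[0,0,-1,0.7,0],[0,0,-1,0.8,0],[0,0,-1,0.86,0],[0,0,-1,0.86,0]]' | grep -E "eef|wi|force"; python3 - <<'E'
from h import *
go(*uv(.650,-.2335),.185,YAW)
E
```

```text
eef_pos: [0.4828, -0.0843, 0.1735]
wrist_force: [0.6, -0.2, -0.5]
grip_width: 0.505
grip_force: 51.1
shift [-2.545  2.034 -0.143] twist (np.float64(-0.006), 'alt', np.float64(1.994)) q [-0.17  0.07 -0.23  1.27 -0.    1.52] pos [ 0.4828 -0.0843  0.1735] clk 19.6
```

```bash
python3 -m inch '[[-0.4,0.34,-0.143,0,0],[-0.848,0.678,-0.143,-0.006,0],[-0.848,0.678,-0.143,-0.006,0]]' | grep -E "eef"; for i in 1 2; do python3 -m inch '[[-0.4,0.34,0,0,0],[-0.848,0.678,0,0,0],[-0.848,0.678,0,0,0]]' | grep -E "eef|force";done; python3 -m inch '[[0,0,0,0,0],[0,0,0,0,0],[0,0,0,0,0]]' | grep -E "eef|wi|force"
python3 - <<'E'
from h import *
go(*uv(.650,-.2335),.130,YAW)
w=cam("wrist");s=cam("side");c=cam("scene")
a=cv2.resize(c["img"][200:380,110:270],(400,450),interpolation=cv2.INTER_CUBIC)
b=cv2.resize(w["img"],(400,300))
d=np.zeros((600,800,3),np.uint8);d[:450,:400]=a;d[:300,400:]=b
d[300:600,400:]=cv2.resize(s["img"][220:370,200:400],(400,300),interpolation=cv2.INTER_CUBIC)
cv2.imwrite("pics/v2.png",d[:,:,::-1])
E
```

```text
eef_pos: [0.5305, -0.1618, 0.1844]
eef_pos: [0.576, -0.2354, 0.1831]
wrist_force: [-0.1, 0.1, -0.5]
grip_force: 51.2
eef_pos: [0.6217, -0.3088, 0.182]
wrist_force: [1.0, -0.5, -0.1]
grip_force: 51.3
eef_pos: [0.62, -0.3043, 0.1857]
wrist_force: [-0.3, -0.6, -0.5]
grip_width: 0.509
grip_force: 51.3
shift [-0.029 -0.011  0.696] twist (np.float64(0.001), 'alt', np.float64(-1.999)) q [-0.46  0.45  0.3   1.41  0.    1.23] pos [ 0.62   -0.3043  0.1857] clk 20.8
```

View pics/v2.png

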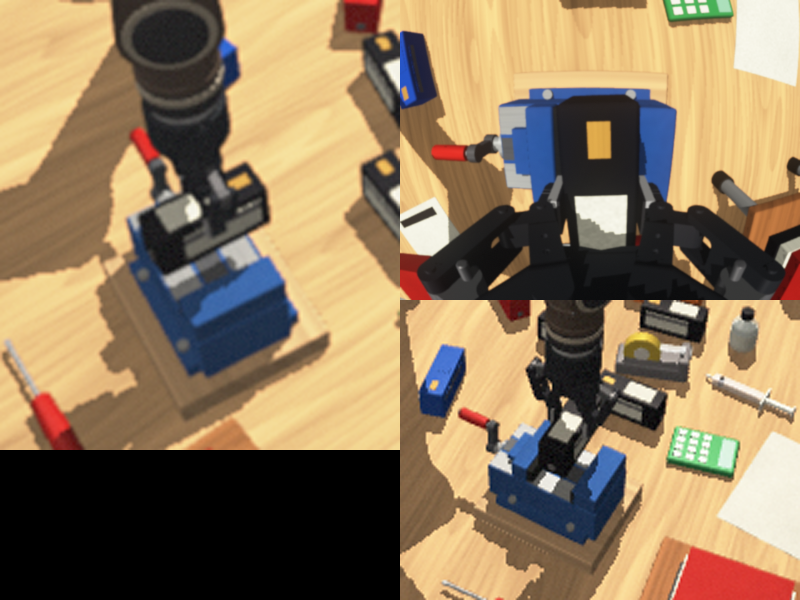

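The composite shows the cartridge hanging over the open gap, between the moving jaw and the fixed jaw, with the grip up. I'll lower it.

```bash
python3 -m inch '[[-0.03,-0.011,0.2,0,0],[-0.03,-0.011,0.35,0,0],[-0.03,-0.011,0.5,0,0],[-0.03,-0.011,0.5,0,0]]' | grep -E "eef|wi|force"; python3 -m inch '[[0,0,0.1,0,0],[0,0,0.16,0,0],[0,0,0.19,0,0],[0,0,0.19,0,0],[0,0,0.19,0,0]]' | grep -E "eef|wi|force"
```

```text
eef_pos: [0.6182, -0.307, 0.1425]
wrist_force: [-0.2, -0.3, -1.0]
grip_width: 0.504
grip_force: 51.3
eef_pos: [0.6194, -0.3078, 0.1299]
wrist_force: [0.1, -0.8, -1.1]
grip_width: 0.508
grip_force: 51.3
```

```bash
python3 -m inch '[[0,0,0.03,0,0],[0,0,0.05,0,0],[0,0,0.05,0,0],[0,0,0.05,0,0]]' | grep -E "eef|wi|force"; python3 -m inch '[[0,0,0,0,0.56],[0,0,0,0,0.6],[0,0,0,0,0.65],[0,0,0,0,0.65],[0,0,0,0,0.65]]' | grep -E "eef|wi|force"
```

```text
eef_pos: [0.6194, -0.3078, 0.1261]
wrist_force: [-0.6, 0.8, 0.9]
grip_width: 0.504
grip_force: 51.4
eef_pos: [0.6193, -0.3078, 0.1256]
wrist_force: [0.3, 0.5, -0.5]
grip_width: 0.648
grip_force: 0.0
```

```bash
python3 -m inch '[[0,0,-0.3,0,0.7],[0,0,-0.8,0,1],[0,0,-1,0,1],[0,0,-1,0,1]]' | grep -E "eef|force"; python3 -m inch '[[0,-0.4,0,-0.1,1],[0,-0.8,0,-0.2,1],[0,-1,0,-0.3,1],[0,-1,0,-0.4,1],[0,-1,0,-0.5,1],[0,-1,0,-0.6,1],[0,-1,0,-0.7,1],[0,-1,0,-0.8,1],[0,-1,0,-0.9,1],[0,-1,0,-1,1],[0,-1,0,-1,1],[0,-1,0,-1,1]]' | grep eef
python3 - <<'E'
from h import *
go(*uv(.469,-.2315),.0985,YAW+np.pi/2)
P,r=look()
w=P[2];a=cv2.resize(P[0]["img"][230:380,120:260],(420,450),interpolation=cv2.INTER_CUBIC)
d=np.zeros((450,800,3),np.uint8);d[:,:420]=a;d[:285,420:]=cv2.resize(w["img"],(380,285))
cv2.imwrite("pics/v3.png",d[:,:,::-1])
E
```

```text
eef_pos: [0.6205, -0.3084, 0.2092]
wrist_force: [0.4, 0.4, 0.2]
grip_force: 0.0
eef_pos: [0.5393, -0.2983, 0.2041]
shift [1.26  0.037 1.323] twist (np.float64(0.0), 'alt', np.float64(-2.0)) q [-0.51  0.3   0.12  1.39  0.   -0.39] pos [ 0.5393 -0.2983  0.2041] clk 24.35
cart [ 0.556 -0.279  1.455] 0.44 2 [74. 73. 67.]
cart [ 0.645  0.156 -0.056] 0.11 1 [85. 75. 65.]
cart [ 0.334 -0.155 -1.179] 0.71 1 [41. 54. 84.]
cart [ 0.483  0.04  -0.272] 0.18 3 [84. 77. 63.]
cart [ 0.637 -0.073 -0.12 ] 0.12 3 [80. 73. 62.]
cart [ 0.673 -0.325 -1.677] 0.45 1 [68. 63. 54.]
```

View pics/v3.png

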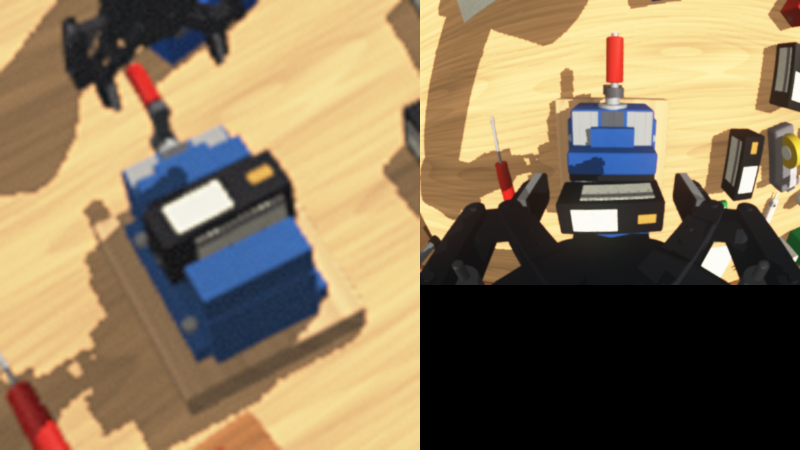

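The cartridge sits level on the bed between the jaws, centred: it spans columns 558-662 and the vise 567-657. Now back to the grip to crank clockwise.

```bash
python3 -m inch '[[0.4,0.02,0,0,1],[0.63,0.02,0,0,1],[0.63,0.02,0,0,1]]' | grep eef; python3 -m inch '[[0.4,0.017,0.2,0,1],[0.63,0.017,0.5,0,1],[0.63,0.017,0.5,0,1],[0.63,0.017,0.5,0,1]]' | grep eef; python3 -m inch '[[0,0,0.4,0,1],[0,0,0.823,0,1],[0,0,0.823,0,1],[0,0,0.823,0,1]]' | grep -E "eef|force"; python3 -m inch '[[0,0,0,0,0.5],[0,0,0,0,0],[0,0,0,0,0],[0,0,0,0,0],[0,0,0,0,0],[0,0,0,0,0],[0,0,0,0,0],[0,0,0,0,0]]' 30| grep -E "eef|wi|force"; python3 -c "
from h import *
s=robot.sense();p=s['eef_pos'];print(p[:2]@U,p[:2]@V,p[2],s['wrist_force'][:2]@V)"
```

```text
eef_pos: [0.4883, -0.291, 0.2063]
eef_pos: [0.4407, -0.2843, 0.166]
eef_pos: [0.4413, -0.2845, 0.101]
wrist_force: [-0.0, 0.3, 0.2]
grip_force: 0.0
eef_pos: [0.4401, -0.284, 0.1002]
wrist_force: [-0.7, 2.2, 5.0]
grip_width: 0.197
grip_force: 30.1
0.46983079687690704 -0.23165442888067334 0.10024133281191466 2.1216321284335744
```

```bash
python3 -m inch '[[0,-0.136,0.018,0,0],[0,-0.262,0.07,0,0],[0,-0.371,0.154,0,0],[0,-0.455,0.263,0,0],[0,-0.507,0.389,0,0],[0,-0.525,0.525,0,0]]' |grep wrist_f; python3 -m inch '[[0,0.018,0.136,0,0],[0,0.07,0.262,0,0],[0,0.154,0.371,0,0],[0,0.263,0.455,0,0],[0,0.389,0.507,0,0],[0,0.525,0.525,0,0]]' |grep wrist_f; python3 -m inch '[[0,0.136,-0.018,0,0],[0,0.262,-0.07,0,0],[0,0.371,-0.154,0,0],[0,0.455,-0.263,0,0],[0,0.507,-0.389,0,0],[0,0.525,-0.525,0,0]]' |grep wrist_f;  python3 -m inch '[[0,-0.018,-0.136,0,0],[0,-0.07,-0.262,0,0],[0,-0.154,-0.371,0,0],[0,-0.263,-0.455,0,0],[0,-0.389,-0.507,0,0],[0,-0.525,-0.525,0,0],[0,-0.525,-0.525,0,0]]'; python3 -c "
from h import *
s=robot.sense();p=s['eef_pos'];print(p[:2]@U,p[:2]@V,p[2],s['wrist_force'][:2]@V)"
```

```text
wrist_force: [-0.1, 2.8, 4.8]
wrist_force: [-2.8, -4.5, 10.7]
wrist_force: [3.5, -5.7, -4.7]
clock: 29.05
eef_pos: [0.44, -0.285, 0.1003]
tcp_rot: [0.0, 0.058, 0.998, 0.0]
wrist_force: [1.9, 0.5, 2.1]
grip_width: 0.199
grip_force: 30.4
0.46982927589614404 -0.23263386044882625 0.10033998895017406 0.7188062809475517
```

```bash
python3 -m inch '[[0,-0.136,0.018,0,0],[0,-0.262,0.07,0,0],[0,-0.371,0.154,0,0],[0,-0.455,0.263,0,0],[0,-0.507,0.389,0,0],[0,-0.525,0.525,0,0]]' |grep wrist_f; python3 -m inch '[[0,0.018,0.136,0,0],[0,0.07,0.262,0,0],[0,0.154,0.371,0,0],[0,0.263,0.455,0,0],[0,0.389,0.507,0,0],[0,0.525,0.525,0,0]]' |grep wrist_f; python3 -m inch '[[0,0.136,-0.018,0,0],[0,0.262,-0.07,0,0],[0,0.371,-0.154,0,0],[0,0.455,-0.263,0,0],[0,0.507,-0.389,0,0],[0,0.525,-0.525,0,0]]' |grep wrist_f;  python3 -m inch '[[0,-0.018,-0.136,0,0],[0,-0.07,-0.262,0,0],[0,-0.154,-0.371,0,0],[0,-0.263,-0.455,0,0],[0,-0.389,-0.507,0,0],[0,-0.525,-0.525,0,0],[0,-0.525,-0.525,0,0]]'|grep -E "eef|wrist_f"; python3 - <<'E'
from h import *
s=robot.sense();p=s['eef_pos'];print(p[:2]@U,p[:2]@V,p[2],s['wrist_force'][:2]@V)
P=cam("scene");S=cam("side")
d=np.zeros((450,800,3),np.uint8);d[:,:420]=cv2.resize(P["img"][240:380,120:250],(420,450),interpolation=cv2.INTER_CUBIC)
d[:330,420:]=cv2.resize(S["img"][245:355,215:340],(380,330),interpolation=cv2.INTER_CUBIC)
cv2.imwrite("pics/v4.png",d[:,:,::-1])
E
```

```text
wrist_force: [0.1, 2.7, 4.9]
wrist_force: [-2.2, -3.9, 10.6]
wrist_force: [4.4, -4.9, -5.5]
eef_pos: [0.4401, -0.2846, 0.1002]
wrist_force: [0.7, 0.5, 5.9]
0.46983604013129027 -0.23220917617468056 0.10017158746398169 0.5676517133249747
```

View pics/v4.png

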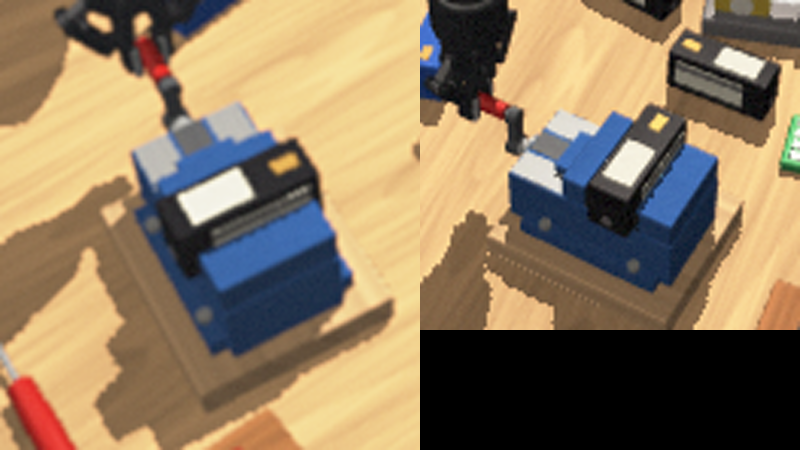

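Both jaw faces now meet the cartridge, which is square and centred, and the grip is back at the top. A last quarter turn adds about 60 N.

```bash
python3 -m inch '[[0,-0.136,0.018,0,0],[0,-0.262,0.07,0,0],[0,-0.371,0.154,0,0],[0,-0.371,0.154,0,0]]' |grep -E "eef|wrist_f"; python3 -m inch '[[0,-0.084,0.109,0,0],[0,-0.136,0.235,0,0],[0,-0.154,0.371,0,0],[0,-0.154,0.371,0,0],[0,-0.154,0.371,0,0]]' |grep -E "eef|wrist_f"; python3 - <<'E'
from h import *
s=robot.sense();p=s['eef_pos'];print(p[:2]@U,p[:2]@V,p[2],s['wrist_force'][:2]@V)
E
```

```text
eef_pos: [0.4363, -0.3147, 0.0873]
wrist_force: [0.3, -3.6, 1.3]
eef_pos: [0.4349, -0.326, 0.0574]
wrist_force: [0.8, -3.2, -2.6]
0.46943797114350033 -0.2739853296636113 0.057411581513133 -3.0613643364277126
```

```bash
python3 -m inch '[[0,0.001,0.04,0,0],[0,0.004,0.08,0,0]]' |grep -E "eef|wrist_f"; python3 -m inch '[[0,0,0,0,0],[0,0,0,0,0.3],[0,0,0,0,0.6],[0,0,0,0,1],[0,0,0,0,1],[0,0,0,0,1],[0,0,0,0,1]]' | grep -E "eef|wi|force"; python3 -m inch '[[0,0,-0.5,0,1],[0,0,-1,0,1],[0,0,-1,0,1]]' | grep eef; python3 -m inch '[[0.2,0.4,-0.5,0,1],[0.2,0.7,-0.9,0,1],[0.2,0.7,-0.9,0,1],[0.2,0.7,-0.9,0,1]]' | grep eef; python3 - <<'E'
from h import *
P,r=look()
d=np.zeros((450,800,3),np.uint8);d[:,:420]=cv2.resize(P[0]["img"][240:380,120:250],(420,450),interpolation=cv2.INTER_CUBIC)
d[:285,420:]=cv2.resize(P[2]["img"],(380,285))
cv2.imwrite("pics/v5.png",d[:,:,::-1])
b=min(r,key=lambda e:np.hypot(e[0][0]-.483,e[0][1]-.04))[0]
go(b[0],b[1],.150,b[2]+np.pi/2)
E
```

```text
eef_pos: [0.4351, -0.3257, 0.0522]
wrist_force: [-1.8, -0.9, 6.4]
eef_pos: [0.4352, -0.3255, 0.0514]
wrist_force: [0.6, 0.4, -0.3]
grip_width: 1.0
grip_force: 0.0
eef_pos: [0.4376, -0.3273, 0.1371]
eef_pos: [0.4263, -0.268, 0.2041]
cart [ 0.637 -0.073 -0.119] 0.31 3 [88. 78. 65.]
cart [ 0.643  0.16  -0.024] 0.12 3 [85. 74. 65.]
cart [ 0.556 -0.284  1.565] 0.19 1 [63. 67. 64.]
cart [ 0.324 -0.161  1.746] 0.24 2 [ 50.  79. 100.]
cart [ 0.483  0.039 -0.286] 0.11 3 [81. 73. 61.]
cart [ 0.597 -0.24   1.45 ] 0.15 1 [83. 77. 75.]
shift [-0.281  3.893  0.655] twist (np.float64(0.109), 'alt', np.float64(-1.891)) q [-0.56  0.09 -0.15  1.34 -0.   -0.45] pos [ 0.4253 -0.2683  0.2022] clk 34.45
```

View pics/v5.png

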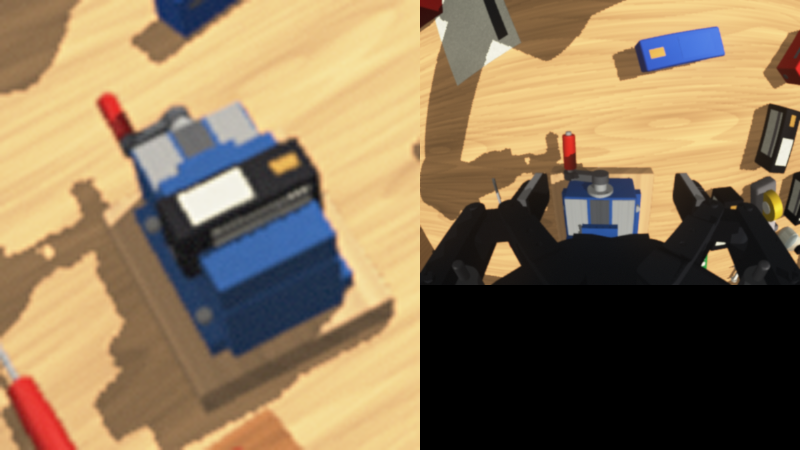

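The vise holds the cartridge with the grip level on the -y side. The moving force was 6.4 N against 4.8 N free, which fits a firm hold. Next is the cartridge at (0.483, 0.039).

```bash
for i in 1 2 3; do python3 -m inch '[[-0.03,0.5,0.08,0,1],[-0.07,0.973,0.164,0,1]]' | grep eef; done;  python3 -m inch '[[-0.03,0.5,0.08,0,1],[-0.07,0.973,0.164,0.05,1],[-0.07,0.973,0.164,0.109,1],[-0.07,0.973,0.164,0.109,1],[-0.07,0.973,0.164,0.109,1]]' | grep eef
python3 - <<'E'
from h import *
weigh()
P,r=look()
b=min(r,key=lambda e:np.hypot(e[0][0]-.483,e[0][1]-.04))[0]
go(b[0],b[1],.030,b[2]+np.pi/2)
E
```

```text
eef_pos: [0.44, -0.1914, 0.1894]
eef_pos: [0.4545, -0.1136, 0.1764]
eef_pos: [0.469, -0.0367, 0.1633]
eef_pos: [0.4835, 0.0383, 0.1505]
fz [ 0.09 -0.55 -0.63  0.52  0.4 ] -0.03572195159988887
cart [ 0.482  0.039 -0.248] 0.16 3 [69.5 62.5 57. ]
cart [ 0.637 -0.075 -0.193] 0.28 3 [83. 76. 64.]
cart [ 0.567 -0.282  1.421] 0.48 2 [61. 61. 59.]
cart [ 0.322 -0.156  1.8  ] 0.17 1 [ 49.  65. 100.]
cart [ 0.645  0.156 -0.065] 0.34 3 [83. 77. 66.]
cart [0.605 0.508 1.476] 0.15 1 [111.   86.5  62. ]
shift [ 0.015 -0.004  1.513] twist (np.float64(-0.024), 'alt', np.float64(1.976)) q [ 0.08  0.06 -0.28  1.22  0.    0.37] pos [0.4836 0.0385 0.151 ] clk 36.1
```

```bash
python3 -m inch '[[0.01,0,0.4,0,1],[0.01,0,0.8,0,1],[0.01,0,0.8,0,1]]' | grep wrist_f; python3 -m inch '[[0,0,0.4,0,1],[0,0,0.73,0,1],[0,0,0.73,0,1],[0,0,0.73,0,1]]' | grep -E "eef|wrist_f"; python3 -m inch '[[0,0,0,0,0],[0,0,0,0,0],[0,0,0,0,0],[0,0,0,0,0],[0,0,0,0,0],[0,0,0,0,0],[0,0,0,0,0]]' 60 | grep -E "wi|force";  python3 -m inch '[[0,0,-0.4,0,0],[0,0,-0.9,0,0],[0,0,-0.9,0,0],[0,0,-0.9,0,0],[0,0,-0.9,0,0]]' | grep -E "eef|wi|force"
python3 - <<'E'
from h import *
weigh()
P=[cam("scene"),cam("side")]
for q in("stock_tray","refill_tray"):
    for v,f,n,c in carts(P,q,TRAY,.02,tol=.09,tries=(0,.1)): print(q,np.round(v,3),round(f,2),n,c)
E
```

```text
wrist_force: [-0.5, 0.2, -0.2]
eef_pos: [0.4833, 0.039, 0.0299]
wrist_force: [0.0, -0.3, 0.9]
wrist_force: [-0.2, 0.2, 6.4]
grip_width: 0.506
grip_force: 60.8
eef_pos: [0.4822, 0.0388, 0.0998]
wrist_force: [-0.4, -0.9, -0.0]
grip_width: 0.507
grip_force: 60.5
fz [-1.57  0.06 -0.98 -0.29 -0.94] -0.7442234987445635
stock_tray [0.428 0.351 0.074] 0.3 2 [40. 96. 53.]
stock_tray [ 0.342  0.637 -0.2  ] 0.3 2 [ 35.  59. 105.]
stock_tray [0.167 0.309 0.23 ] 0.4 2 [128. 121. 112.]
refill_tray [0.6   0.308 0.028] 0.14 2 [170.   91.5  42. ]
refill_tray [0.797 0.06  0.656] 0.88 1 [225. 216. 196.]
```

Also spent (about 0.8 N), so it goes to the refill tray. I'll refine the tray poses from colour outlines before placing.

```bash
cat >> h.py <<'E'
def tray(pics,lo,hi,v0):
    """fit of the tray to the hull of its coloured pixels (HSV range)"""
    obs=[]
    for p in pics:
        hsv=cv2.cvtColor(p["img"],cv2.COLOR_RGB2HSV);m=cv2.inRange(hsv,lo,hi)
        near=cv2.dilate((sil(p,v0,TRAY)>0).astype(np.uint8),np.ones((9,9)))
        m=cv2.morphologyEx(m&(near*255),cv2.MORPH_OPEN,np.ones((2,2)))
        n,l,st,_=cv2.connectedComponentsWithStats(m);k=1+np.argmax(st[1:,4])
        h=cv2.convexHull(np.argwhere(l==k)[:,::-1].astype(np.int32));o=np.zeros((420,560),np.uint8);cv2.fillPoly(o,[h],1);obs.append((p,o.astype(float)))
    return [fit([o],v0,TRAY,(-.1,.1)) for o in obs]+[fit(obs,v0,TRAY,(-.1,.1))]
E
python3 -m inch '[[0,0.3,-0.5,0,0],[0,0.6,-0.9,0,0],[0,0.6,-0.9,0,0],[0,0.6,-0.9,0,0]]' | grep -E "eef|wi"
python3 - <<'E'
from h import *
P=[cam("scene"),cam("side")]
for n,lo,hi,v in(("orange",(3,140,60),(17,255,255),(.601,.303,.03)),("green",(50,80,30),(85,255,255),(.426,.35,.08))):
    for r in tray(P,lo,hi,v): print(n,np.round(r[0],4),round(r[1],3))
E
```

```text
eef_pos: [0.4968, 0.0853, 0.1729]
grip_width: 0.506
orange [0.6052 0.301  0.0261] 0.035
orange [0.605  0.2961 0.0231] 0.088
orange [0.6052 0.3014 0.0258] 0.067
green [0.4275 0.3494 0.0428] 0.075
green [0.4464 0.3669 0.3131] 0.667
green [0.4281 0.3492 0.0415] 0.383
```

```bash
python3 - <<'E'
from h import *
go(.603,.341,.16,.027+np.pi/2)
E
```

```text
shift [-0.383  3.455  0.138] twist (np.float64(-0.199), 'alt', np.float64(1.801)) q [ 0.17  0.09 -0.21  1.27 -0.    0.46] pos [0.4956 0.0845 0.1714] clk 39.05
```

```bash
for i in 1 2 3; do python3 -m inch '[[-0.05,0.45,0.035,0,0],[-0.096,0.864,0.035,0,0]]' | grep -E "eef|wi"; done; python3 -m inch '[[-0.05,0.45,0.035,-0.1,0],[-0.096,0.864,0.035,-0.199,0],[-0.096,0.864,0.035,-0.199,0],[-0.096,0.864,0.035,-0.199,0]]' | grep -E "eef|wi"
python3 - <<'E'
from h import *
go(.603,.341,.038,.027+np.pi/2)
save(cam("wrist"),"t1.png")
E
```

```text
eef_pos: [0.5226, 0.1484, 0.1682]
grip_width: 0.504
eef_pos: [0.5497, 0.2134, 0.165]
grip_width: 0.503
eef_pos: [0.5767, 0.2776, 0.162]
grip_width: 0.505
eef_pos: [0.6033, 0.3409, 0.1591]
grip_width: 0.505
shift [-1.000e-03  5.000e-03  1.514e+00] twist (np.float64(-0.001), 'alt', np.float64(1.999)) q [ 0.51  0.46  0.25  1.36 -0.    0.49] pos [0.6033 0.3409 0.1591] clk 40.05
```

View pics/t1.png

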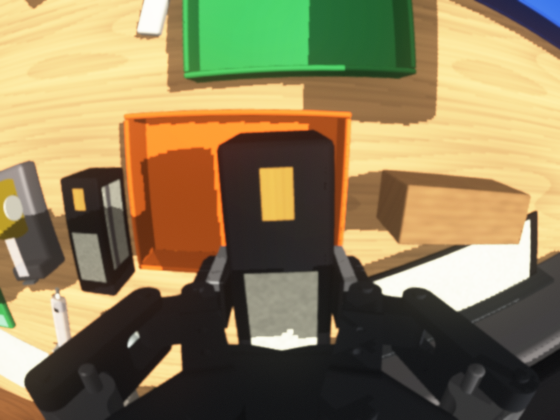

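The view shows the cartridge over the +y half of the orange tray, whose near rim corners are at (125,115) and (352,112). I'll check those corners and descend.

```bash
python3 - <<'E'
from h import *
w=cam("wrist")
for u in((125,115),(352,112)): print(np.round(at(w,u,.045),4))
for u in((184,79),(413,75)): print("green",np.round(at(w,u,.045),4))
c,s=np.cos(.027),np.sin(.027)
for v in((.604,.301,.027),(.4275,.349,.043)):
  for i,j in((-1,-1),(-1,1),(1,-1),(1,1)): 
    c,s=np.cos(v[2]),np.sin(v[2]);print(i,j,np.round([v[0]+c*i*.0725-s*j*.095,v[1]+s*i*.0725+c*j*.095],4))
E
python3 -m inch '[[0,0,0.3,0,0],[0,0,0.6,0,0],[0,0,0.75,0,0],[0,0,0.75,0,0]]' | grep -E "eef|wi|wrist_f"
```

```text
[0.5336 0.206  0.045 ]
[0.5311 0.3943 0.045 ]
green [0.5064 0.2597 0.045 ]
green [0.4957 0.4453 0.045 ]
-1 -1 [0.5341 0.2041]
-1 1 [0.529 0.394]
1 -1 [0.679 0.208]
1 1 [0.6739 0.3979]
-1 -1 [0.3592 0.251 ]
-1 1 [0.351  0.4408]
1 -1 [0.504  0.2572]
1 1 [0.4958 0.447 ]
eef_pos: [0.6026, 0.3398, 0.0996]
wrist_force: [0.1, -0.1, -1.2]
grip_width: 0.503
```

```bash
python3 -m inch '[[0.0,0.01,0.3,0,0],[0,0.01,0.55,0,0],[0,0.01,0.7,0,0],[0,0.01,0.78,0,0],[0,0.01,0.78,0,0],[0,0.01,0.78,0,0]]' | grep -E "eef|wi|wrist_f"; python3 -m inch '[[0,0,0,0,0.56],[0,0,0,0,0.6],[0,0,0,0,0.62],[0,0,0,0,0.62]]' | grep -E "eef|wi|wrist_f"; python3 -m inch '[[0,0,-0.5,0,0.62],[0,0,-1,0,0.62],[0,0,-1,0,0.62],[0,0,-1,0,0.7]]' | grep eef; python3 -m inch '[[0,-0.4,-0.3,0,0.72],[0,-0.5,-0.5,0,0.72],[0,-0.5,-0.5,0,0.72]]' | grep eef
python3 - <<'E'
from h import *
P,r=look()
b=min(r,key=lambda e:np.hypot(e[0][0]-.645,e[0][1]-.158))[0]
go(b[0],b[1],.150,b[2]+np.pi/2)
E
```

```text
eef_pos: [0.6043, 0.3425, 0.0401]
wrist_force: [-0.4, -0.7, 0.3]
grip_width: 0.509
eef_pos: [0.604, 0.3425, 0.0394]
wrist_force: [0.6, 0.7, -0.1]
grip_width: 0.621
eef_pos: [0.6046, 0.3428, 0.1206]
eef_pos: [0.6055, 0.3014, 0.1603]
cart [ 0.638 -0.077 -0.102] 0.21 3 [64.5 60.  50. ]
cart [ 0.561 -0.284  1.515] 0.19 1 [59. 61. 60.]
cart [ 0.645  0.157 -0.05 ] 0.12 3 [72. 65. 59.]
cart [0.604 0.343 0.074] 0.15 3 [87.  79.5 66. ]
cart [ 0.322 -0.157  1.761] 0.12 2 [43. 57. 94.]
cart [ 0.595 -0.24   1.462] 0.11 1 [77. 73. 72.]
shift [-0.456 -1.836  0.091] twist (np.float64(0.05), 'alt', np.float64(-1.95)) q [0.46 0.43 0.19 1.34 0.   0.44] pos [0.6042 0.3027 0.1572] clk 42.55
```

```bash
python3 -m inch '[[-0.2,-0.5,0.02,0,0.65],[-0.228,-0.925,0.045,0,0.65],[-0.228,-0.925,0.045,0,0.65]]' | grep -E "eef|wi"; python3 -m inch '[[-0.2,-0.5,0.02,0.05,0.65],[-0.228,-0.925,0.045,0.05,0.65],[-0.228,-0.925,0.045,0.05,0.65],[-0.228,-0.925,0.045,0.05,0.65]]' | grep -E "eef|wi"
python3 - <<'E'
from h import *
weigh()
P,r=look()
b=min(r,key=lambda e:np.hypot(e[0][0]-.645,e[0][1]-.158))[0]
go(b[0],b[1],.032,b[2]+np.pi/2)
E
```

```text
eef_pos: [0.6252, 0.2257, 0.1541]
grip_width: 0.652
eef_pos: [0.6451, 0.1556, 0.1512]
grip_width: 0.648
fz [-0.51  1.07 -0.12  0.1  -0.06] 0.09630368689139907
cart [ 0.643  0.158 -0.003] 0.1 3 [87. 71. 63.]
cart [0.602 0.348 0.066] 0.26 3 [91. 83. 72.]
cart [ 0.562 -0.283  1.513] 0.19 1 [62. 67. 63.]
cart [ 0.638 -0.075 -0.16 ] 0.13 3 [75. 68. 58.]
cart [ 0.774  0.171 -0.915] 0.52 1 [130. 127. 115.]
cart [ 0.328 -0.16   1.877] 0.18 1 [35. 57. 95.]
cart [ 0.596 -0.24   1.451] 0.12 1 [80. 76. 75.]
shift [0.03  0.022 1.497] twist (np.float64(-0.031), 'alt', np.float64(1.969)) q [0.24 0.4  0.14 1.31 0.   0.29] pos [0.6452 0.1557 0.1518] clk 43.8
```

```bash
python3 -m inch '[[0.02,0.015,0.4,-0.015,0.65],[0.02,0.015,0.8,-0.015,0.65],[0.02,0.015,0.8,-0.015,0.65]]' | grep wrist_f; python3 -m inch '[[0,0,0.2,0,0.65],[0,0,0.4,0,0.65],[0,0,0.55,0,0.65],[0,0,0.7,0,0.65],[0,0,0.7,0,0.65]]' | grep -E "eef|wrist_f"; python3 -m inch '[[0,0,0,0,0],[0,0,0,0,0],[0,0,0,0,0],[0,0,0,0,0],[0,0,0,0,0]]' 60 | grep -E "wi|force";  python3 -m inch '[[0,0,-0.4,0,0],[0,0,-0.9,0,0],[0,0,-0.9,0,0],[0,0,-0.9,0,0],[0,0,-0.9,0,0]]' | grep -E "eef|wi|force"
python3 - <<'E'
from h import *
weigh()
go(.428,.389,.16,.043+np.pi/2)
go(.606,.261,.16,.027+np.pi/2)
E
```

```text
wrist_force: [-0.2, -0.2, -0.2]
eef_pos: [0.643, 0.1564, 0.0305]
wrist_force: [0.1, 0.5, 0.2]
wrist_force: [-0.1, -0.2, 1.7]
grip_width: 0.505
grip_force: 62.3
eef_pos: [0.6428, 0.1564, 0.1021]
wrist_force: [-0.4, 0.7, -4.1]
grip_width: 0.503
grip_force: 62.0
fz [-4.11 -3.23 -3.71 -2.23 -2.44] -3.143786111252264
shift [ 2.772  2.829 -0.715] twist (np.float64(-0.045), 'alt', np.float64(1.955)) q [ 0.24  0.41  0.05  1.21 -0.    0.27] pos [0.6431 0.1565 0.1025] clk 45.85
shift [ 0.502  1.292 -0.719] twist (np.float64(-0.035), 'alt', np.float64(1.965)) q [ 0.24  0.41  0.05  1.21 -0.    0.27] pos [0.6431 0.1565 0.1025] clk 45.85
```

It weighs 3.1 N, so it's full and goes to the stock tray's +y slot.

```bash
python3 -m inch '[[0,0,-0.4,0,0],[0.4,0.4,-0.715,0,0],[0.927,0.943,-0.715,0,0],[0.927,0.943,-0.715,0,0]]' | grep -E "eef|wi"; python3 -m inch '[[0.45,0.45,0,0,0],[0.927,0.943,0,0,0],[0.927,0.943,0,0,0]]' | grep -E "eef|wi"; python3 -m inch '[[0.45,0.45,0,0,0],[0.92,0.943,0,-0.045,0],[0.92,0.943,0,-0.045,0],[0.92,0.943,0,-0.045,0]]' | grep -E "eef|wi"
python3 - <<'E'
from h import *
go(.427,.389,.037,.043+np.pi/2)
w=cam("wrist");m=cv2.inRange(cv2.cvtColor(w["img"],cv2.COLOR_RGB2HSV),(50,80,30),(85,255,255))
P=[cam("scene"),cam("side")]
for r in tray(P,(50,80,30),(85,255,255),(.428,.349,.043)): print(np.round(r[0],4),round(r[1],3))
save(w,"t2.png")
E
```

```text
eef_pos: [0.5694, 0.237, 0.162]
grip_width: 0.503
eef_pos: [0.4962, 0.3147, 0.1606]
grip_width: 0.503
eef_pos: [0.4275, 0.3899, 0.1605]
grip_width: 0.503
shift [ 0.006 -0.009  1.544] twist (np.float64(0.001), 'alt', np.float64(-1.999)) q [ 0.74  0.24 -0.06  1.27 -0.    0.69] pos [0.4275 0.3899 0.1605] clk 46.95
[0.4319 0.3467 0.0426] 0.079
[0.4317 0.3397 0.0514] 0.066
[0.4295 0.346  0.0556] 0.085
```

View pics/t2.png

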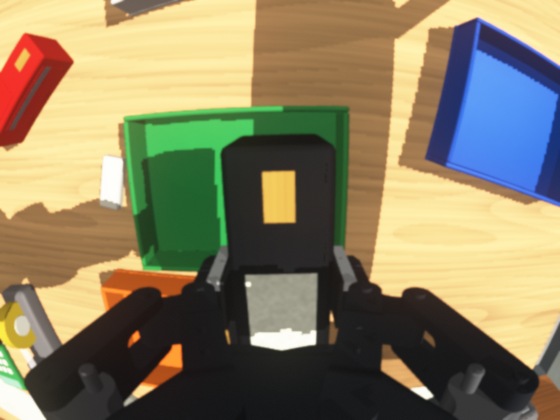

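The green tray's rim corners are at (125,115) and (349,107), and the cartridge hangs over its +y half. Clearances are fine, so I'll lower it.

```bash
python3 -m inch '[[0.01,-0.005,0.3,-0.01,0],[0.01,-0.005,0.6,-0.01,0],[0.01,-0.005,0.75,-0.01,0],[0.01,-0.005,0.75,-0.01,0]]' | grep -E "eef|wi|wrist_f"; python3 -m inch '[[0.0,0,0.3,0,0],[0,0,0.55,0,0],[0,0,0.7,0,0],[0,0,0.79,0,0],[0,0,0.79,0,0],[0,0,0.79,0,0]]' | grep -E "eef|wi|wrist_f"; python3 -m inch '[[0,0,0,0,0.56],[0,0,0,0,0.6],[0,0,0,0,0.62],[0,0,0,0,0.62]]' | grep -E "eef|wi|wrist_f"; python3 -m inch '[[0,0,-0.5,0,0.62],[0,0,-1,0,0.62],[0,0,-1,0,0.62],[0,0,-1,0,0.7]]' | grep eef; python3 -m inch '[[0,-0.4,-0.3,0,1],[0,-0.5,-0.8,0,1],[0,-0.5,-0.8,0,1]]' | grep eef
python3 - <<'E'
from h import *
P,r=look()
b=min(r,key=lambda e:np.hypot(e[0][0]-.638,e[0][1]+.075))[0]
go(b[0],b[1],.150,b[2]+np.pi/2)
E
```

```text
eef_pos: [0.4274, 0.3869, 0.099]
wrist_force: [0.1, -1.2, -3.2]
grip_width: 0.5
eef_pos: [0.4281, 0.3891, 0.0387]
wrist_force: [0.2, -0.7, -2.8]
grip_width: 0.502
eef_pos: [0.4277, 0.389, 0.0382]
wrist_force: [0.4, 0.1, -0.5]
grip_width: 0.621
eef_pos: [0.4282, 0.3893, 0.119]
eef_pos: [0.4311, 0.3486, 0.1854]
cart [ 0.321 -0.158  1.751] 0.14 2 [31. 53. 89.]
cart [0.601 0.344 0.108] 0.27 3 [88. 76. 62.]
cart [ 0.569 -0.283  1.342] 0.49 2 [65.5 63.  58. ]
cart [ 0.636 -0.075 -0.08 ] 0.1 3 [80. 72. 59.]
cart [0.43  0.39  0.067] 0.15 3 [70. 75. 60.]
shift [-2.27  -5.441  0.378] twist (np.float64(0.088), 'alt', np.float64(-1.912)) q [ 0.68  0.19 -0.08  1.31  0.    0.62] pos [0.4292 0.3486 0.1799] clk 49.5
```

```bash
for i in 1 2 3 4 5; do python3 -m inch '[[-0.2,-0.5,0.03,0,1],[-0.378,-0.907,0.063,0,1]]' | grep -E "eef"; done; python3 -m inch '[[-0.2,-0.5,0.03,0.05,1],[-0.378,-0.907,0.063,0.088,1],[-0.378,-0.907,0.063,0.088,1],[-0.378,-0.907,0.063,0.088,1]]' | grep -E "eef|wi"
python3 - <<'E'
from h import *
weigh()
P,r=look()
b=min(r,key=lambda e:np.hypot(e[0][0]-.638,e[0][1]+.075))[0]
go(b[0],b[1],.030,b[2]+np.pi/2)
E
```

```text
eef_pos: [0.4639, 0.2777, 0.1753]
eef_pos: [0.4986, 0.2059, 0.1703]
eef_pos: [0.5332, 0.1351, 0.1653]
eef_pos: [0.5676, 0.0644, 0.1602]
eef_pos: [0.6021, -0.0063, 0.1551]
eef_pos: [0.6358, -0.0756, 0.1498]
grip_width: 1.0
fz [-0.13  0.42  0.13 -0.03 -0.16] 0.04610684642581743
cart [ 0.636 -0.074 -0.111] 0.1 3 [85. 78. 64.]
cart [ 0.322 -0.156  1.824] 0.19 2 [46. 60. 99.]
cart [0.421 0.395 0.03 ] 0.38 2 [89. 87. 78.]
cart [ 0.409 -0.297 -0.108] 0.81 1 [132.  81.  75.]
cart [ 0.569 -0.283  1.197] 0.49 2 [61. 56. 54.]
cart [0.607 0.343 0.2  ] 0.37 1 [68. 62. 58.]
cart [ 0.668 -0.401  1.363] 0.19 1 [21. 20. 22.]
shift [0.002 0.016 1.522] twist (np.float64(0.02), 'alt', np.float64(-1.98)) q [-0.12  0.35  0.08  1.29  0.   -0.04] pos [ 0.6363 -0.0749  0.1518] clk 51.45
```

```bash
python3 -m inch '[[0,0.015,0.4,0.02,0.8],[0,0.015,0.8,0.02,0.8],[0,0.015,0.8,0.02,0.8]]' | grep wrist_f; python3 -m inch '[[0,0,0.4,0,0.8],[0,0,0.73,0,0.8],[0,0,0.73,0,0.8],[0,0,0.73,0,0.8]]' | grep -E "eef|wrist_f"; python3 -m inch '[[0,0,0,0,0],[0,0,0,0,0],[0,0,0,0,0],[0,0,0,0,0],[0,0,0,0,0],[0,0,0,0,0],[0,0,0,0,0]]' 60 | grep -E "wi|force";  python3 -m inch '[[0,0,-0.4,0,0],[0,0,-0.9,0,0],[0,0,-0.9,0,0],[0,0,-0.9,0,0],[0,0,-0.9,0,0]]' | grep -E "eef|wi|force"
python3 - <<'E'
from h import *
weigh()
go(.430,.309,.16,.055+np.pi/2)
go(.605,.261,.16,.027+np.pi/2)
E
```

```text
wrist_force: [-0.9, 0.4, -0.4]
eef_pos: [0.6368, -0.0741, 0.0305]
wrist_force: [-1.0, 0.2, 0.4]
wrist_force: [0.8, -0.3, 6.4]
grip_width: 0.504
grip_force: 63.0
eef_pos: [0.6359, -0.074, 0.1005]
wrist_force: [-1.5, -0.5, -1.0]
grip_width: 0.505
grip_force: 62.2
fz [-1.01 -0.87 -1.08 -1.   -0.88] -0.9699506007163345
shift [ 3.091  4.472 -0.744] twist (np.float64(-0.106), 'alt', np.float64(1.894)) q [-0.12  0.37 -0.01  1.19 -0.   -0.  ] pos [ 0.6358 -0.074   0.1001] clk 53.6
shift [ 0.85   4.119 -0.748] twist (np.float64(-0.088), 'alt', np.float64(1.912)) q [-0.12  0.37 -0.01  1.19 -0.   -0.  ] pos [ 0.6358 -0.074   0.1001] clk 53.6
```

Spent (1.0 N), so it goes to the refill tray's -y slot.

```bash
python3 -m inch '[[0,0,-0.4,0,0],[0,0,-0.748,0,0],[0.1,0.4,-0.748,0,0],[0.17,0.824,-0.748,0,0],[0.17,0.824,-0.748,0,0]]' | grep -E "eef|wi"; for i in 1 2 3; do python3 -m inch '[[0.08,0.4,0,0,0],[0.17,0.824,0,0,0]]' | grep -E "eef|wi"; done; python3 -m inch '[[0.08,0.4,0,-0.04,0],[0.17,0.824,0,-0.088,0],[0.17,0.824,0,-0.088,0],[0.17,0.824,0,-0.088,0]]' | grep -E "eef|wi"
python3 - <<'E'
from h import *
go(.605,.261,.038,.027+np.pi/2)
P,r=look()
E
```

```text
eef_pos: [0.6299, -0.0039, 0.1608]
grip_width: 0.505
eef_pos: [0.6239, 0.0597, 0.1604]
grip_width: 0.501
eef_pos: [0.6176, 0.1274, 0.1604]
grip_width: 0.502
eef_pos: [0.6115, 0.1946, 0.1604]
grip_width: 0.502
eef_pos: [0.6053, 0.2612, 0.1602]
grip_width: 0.5
shift [ 0.002 -0.     1.527] twist (np.float64(0.0), 'alt', np.float64(-2.0)) q [ 0.41  0.39  0.15  1.33 -0.    0.38] pos [0.6053 0.2612 0.1602] clk 55.1
cart [0.52  0.362 0.107] 0.26 1 [69.5 66.5 60. ]
cart [0.605 0.344 0.083] 0.34 3 [84.5 66.  59.5]
cart [ 0.556 -0.284  1.559] 0.2 1 [58. 60. 61.]
cart [0.426 0.393 0.079] 0.25 3 [80. 74. 65.]
cart [ 0.323 -0.157  1.769] 0.12 2 [47. 65. 96.]
cart [ 0.597 -0.239  1.461] 0.18 1 [80. 74. 72.]
```

```bash
python3 -m inch '[[0,0,0.3,0,0],[0,0,0.6,0,0],[0,0,0.75,0,0],[0,0,0.75,0,0]]' | grep -E "eef|wi|wrist_f"; python3 -m inch '[[0.0,0,0.3,0,0],[0,0,0.55,0,0],[0,0,0.7,0,0],[0,0,0.78,0,0],[0,0,0.78,0,0],[0,0,0.78,0,0]]' | grep -E "eef|wi|wrist_f"; python3 -m inch '[[0,0,0,0,0.56],[0,0,0,0,0.6],[0,0,0,0,0.62],[0,0,0,0,0.62]]' | grep -E "eef|wi|wrist_f"; python3 -m inch '[[0,0,-0.5,0,0.62],[0,0,-1,0,0.62],[0,0,-1,0,0.62],[0,0,-1,0,0.7]]' | grep eef; python3 -m inch '[[0.5,-0.5,-0.4,0,1],[1,-1,-0.9,0,1],[1,-1,-0.9,0,1],[1,-1,-0.9,0,1]]' | grep eef;  python3 -m inch '[[0.5,-0.5,-0.2,0,1],[1,-1,-0.2,0,1],[1,-1,-0.2,0,1],[1,-1,-0.2,0,1],[1,-1,-0.2,0,1]]' | grep eef
python3 - <<'E'
from h import *
p=cam("scene");save(p,"end.png",crop=(80,60,440,380),scale=1.8);P,r=look()
E
```

```text
eef_pos: [0.6044, 0.26, 0.099]
wrist_force: [-0.3, -0.2, -1.1]
grip_width: 0.502
eef_pos: [0.6061, 0.2613, 0.0396]
wrist_force: [0.0, 0.1, -0.5]
grip_width: 0.502
eef_pos: [0.6057, 0.2611, 0.0389]
wrist_force: [-0.9, -0.3, 0.3]
grip_width: 0.622
eef_pos: [0.6063, 0.2614, 0.12]
eef_pos: [0.5263, 0.1771, 0.1927]
eef_pos: [0.4504, 0.0972, 0.2057]
cart [0.606 0.264 0.029] 0.46 3 [88. 79. 65.]
cart [ 0.322 -0.156  1.794] 0.16 1 [47.  64.  95.5]
cart [0.429 0.393 0.103] 0.14 3 [66. 77. 60.]
cart [ 0.568 -0.281  1.391] 0.47 2 [60. 60. 57.]
cart [ 0.73  -0.444  1.487] 0.11 1 [18. 17. 19.]
cart [0.606 0.356 0.376] 0.55 1 [33. 28. 26.]
```

View pics/end.png

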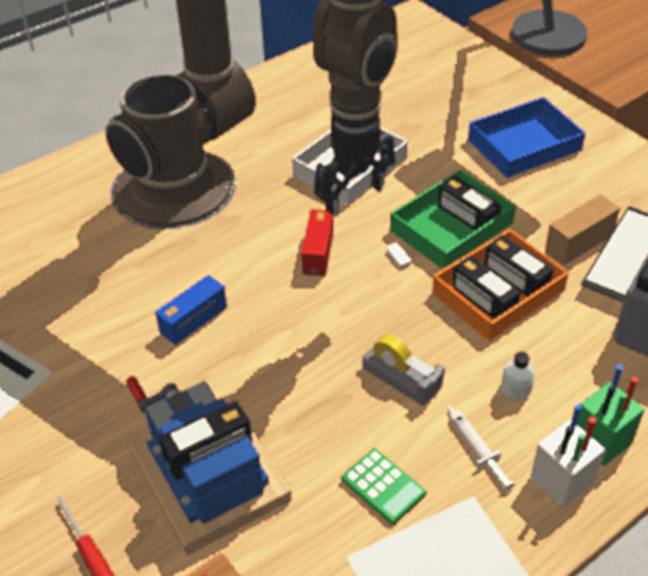

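The final view shows one full cartridge lying flat in the green tray at (468,205), and two spent ones side by side in the orange tray at (487,287) and (520,262). One spent cartridge is clamped in the vise at (205,435), and the other things on the desk are where they were.

```bash
python3 -c "
from workcell import robot;print(robot.close_job())"
```

```text
the job is handed in; nothing more can be done
None
```

The job is handed in: the one full cartridge is in the green stock tray, two spent ones lie side by side in the orange refill tray, and one spent one is clamped mid-jaw in the vise at about 68 N (estimated from the crank angle).

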